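# Clamp the clock barrels and blow them dry

### The arm

A 6-joint arm with a two-finger parallel gripper is mounted at the origin on the work surface. World frame = base frame: x ahead of the robot, y to its left, z up, the work surface at z = 0. Lengths are in m, angles in rad, forces in N, time in s.
With the tool pointing down it reaches from about 0.375 to 0.9 m from the base axis. Payload 3.1 kg.
Tool frame: the origin (TCP) lies at the very end of the fingers, on their centre line; the grasp point (between the pads) lies 19 mm behind it (tcp_to_grasp is the distance from the TCP to the grasp point, in m); z points along the fingers, y is the direction in which the jaws open and shut (so a half turn about z gives the same grasp; the last joint's range is limited). The gripper opens to 85 mm and grips with 20 to 120 N. Pads are 22 mm wide; open, the fingers measure 114 mm over their backs; the gripper's body (76 mm by 85 mm) begins 54 mm behind the grasp point. The pads swing forward as they close: fully open they stand 13 mm farther back than shut.
Start: joints at [-1.514, 0.527, 1.433, -0, 1.181, -0.178], TCP at [0.146, -0.608, 0.231] pointing down, gripper open.
Joint ranges: [-3.08, 3.08], [-0.75, 2.2], [0.22, 2.44], [-1.43, 4.57], [0, 2.65], [-2.85, 2.85]. Speed limits (rad/s): [2.79, 2.79, 3.14, 3.14, 3.14, 3.14].

### API

Orientations are given as a unit quaternion [x, y, z, w].
In Python, from station import sense, snapshot, camera_info, sign_off, tcp_to_grasp gives the robot as it stands.
- The arm moves only by the shell command python3 -m inch 'ROWS' [FORCE]. ROWS is JSON, a list of rows, each a list of 3 entries, a list of its own where there are three numbers: the closure, from -1 (fully open) to 1 (shut), so that 0 is half open, then the shift along the tool's x, y, z normalised to -1 to 1, where 1 is 10 cm, then the turn, a rotation vector about the tool's x, y, z normalised to -1 to 1, where 1 is 360 degrees. In form: [[jaw, [dx, dy, dz], [ax, ay, az]], ...]. A call has 1 to 20 rows; each row is the pose to reach, as a shift and turn from the pose commanded when the call began, along the tool's axes at that moment, turning the shorter way round; what a row does not reach only later rows make up. A row lasts 1/10 s, in which the tool goes at most 50 mm and 8.59 degrees, less where a joint would pass 70% of its speed; a pose out of reach is approached as far as the arm can. A call with a number of a shift or a turn outside -1 to 1 is refused whole. A call with a gripper value outside its range is refused whole. The fingers move at their own pace and stop on an object; FORCE is the grip in N (left out, the last holds). Time passes only in rows, so rows that repeat a pose let the fingers close. It gives the time, the measured TCP pose, the force and the opening at its end, in the units of the state.
- sense(): the state, without advancing time (a new reading comes with each control period).
- snapshot(name): name is "scene" or "top" or "wrist"; returns (picture, depth): 384x512x3 uint8, blue, green, red; 384x512 float32, m along the optical axis (not along the pixel's ray), 0 where there is no reading.
- camera_info(name): a dict with "K" (3x3 intrinsics, pixels), "origin" and "orientation" of the camera in the world. Camera axes: x right, y down, z forward; pixel columns grow to the right and rows downward; lengths in m; the calibration is good to about 2 mm. The wrist camera is an equidistant fisheye: a pixel r from the principal point sees the ray r / f radians off the axis. A picture is of the moment at which its call begins: read the wrist's pose just before it. camera_info takes no time and is no camera call; for the wrist camera it gives the pose at the moment of the call.
- sign_off(): hands the job in, once; it reports no verdict.
The state is a dict: "t": time; "q": joint angles; "qd": joint speeds; "tau": joint torques, N m; "tcp_pos": TCP position; "tool_rot": TCP orientation; "force": force on the tool from outside, world axes, zero at the start; "ft_torque": the same for the moment, N m; "finger_gap": opening from 0.0 (shut) to 1.0 (fully open).
Only numpy, scipy, OpenCV 4.12 (cv2) and the standard library are available. Lean on these libraries where they do the work, as an engineer would, in place of code of your own. Each camera call takes 0.05 s, during which the arm holds its last target.

### The job

Free the clamping cradle by flipping its cam lever upright, slide the jaw open, and stand all the brass mainspring barrels from the bench between the jaw and the fence, side by side, arbors up. Push the jaw up snug so that every barrel is held between jaw and fence, and flip the cam lever all the way down to lock it. Only then give two bursts of air, each time squeezing the air gun's trigger fully for about a second and letting it go completely; leave the barrels clamped and the lever locked, and do not tip over the amber jar.

Things in the scene. Friction and masses are not known exactly. Their poses are not given: they have to be found in the camera images.
- cradle: Clamping cradle fixed to the bench: aluminium plate 240 x 300 mm, 10 mm thick, with steel fence, sliding jaw and cam lever. Origin under the plate (plate x -140 to 100 mm, y +-150 mm); x points from jaw to fence (away from the robot), y along the fence, z up. The lever's bracket cheeks stand at x = -61 and -19 mm, y +-28 mm, up to z = 52 mm.
- fence_mid (a point): Middle of the fence's clamping face at plate level (cradle x = 85, y = 0, z = 10 mm), axes as the cradle's. Fence top at z = 40 mm. Barrels stand on the plate between jaw and fence; one against the fence has its centre 25 mm in front of the face. Lips 20 mm high at y = +-137 mm close the ends. Four barrels fit at 56 mm pitch, y from -65 to 103 mm.
- jaw (a joint): Sliding jaw: gap in m between jaw face and fence, 0 to 0.085; about 0.050 when closed on barrels; starts at 0.012 to 0.035, locked. Grows as the jaw moves toward the robot (cradle -x). When free it slides with about 2 N friction and stays where left; when locked it holds against about 40 N.
- jaw_grip (a point): Grip point on the jaw's upright square post (14 x 14 mm, sides along cradle x and y): 8 mm behind the jaw's face, at cradle y = -115 mm, z = 65 mm; post top at z = 86 mm. Jaw bar: 15 mm thick, 260 mm long, top at z = 36 mm. Pinch the post from above across y and move it along cradle x.
- lever (a joint): Cam lever, rad: 0 = lying toward cradle +y (locked, as at the start), 1.5 = upright (free), with end stops; above 1.1 counts as free, below 0.15 as locked. Turns about an axis along cradle x through lever_hinge; needs about 4 N at the grip and stays where left. The brake under the cam bites below about 0.8.
- lever_hinge (a point): Centre of the cam lever's hinge, fixed on the cradle at x = -40, y = 0, z = 36 mm.
- lever_grip (a point): Centre of the lever's black grip (16 mm across in cradle x, 50 mm long, 17 mm thick), 96 mm from the hinge; with the lever down it is 95 mm to the +y side of the hinge and 10 mm higher. It can be pinched from above across cradle x and led along its arc without turning the gripper.
- airgun: Air gun fixed on a stand, on its side, at the cradle's -y side. Origin under the stand. The handle runs to the gun's -x (x -116 to 12 mm), is 26 mm wide in y (+-13 mm), 30 mm high, centred at z = 66 mm; the nozzle points to +y at x = 18 mm. The trigger is a flat lever along the handle's +y side.
- squeeze_point (a point): Fixed point on the gun at x = -72, y = 6.5, z = 66 mm, axes as the gun's: midway between the handle's -y side and the trigger's outer side when fully squeezed (39 mm apart there; 56 mm at rest). Squeeze here from above, fingers closing along the gun's y.
- trigger (a joint): Trigger, rad: 0 = released (springs back by itself), 0.32 = fully squeezed against its stop; about 4 N at the start and 9 N at full squeeze at trigger_pad. It counts as squeezed above 0.22.
- trigger_pad (a point): Point on the trigger, 58 mm from its vertical hinge, mid-thickness (8 mm thick, 24 mm high, 85 mm long). It moves with the trigger.
- jar: Squat amber glass jar, 62 mm across, 66 mm tall, a loose bystander among the barrels. Origin at the centre of its underside.
- barrel1: Brass mainspring barrel standing on the bench, about 0.22 kg: a toothed drum 50 mm across, 32 mm tall, with a steel arbor 12 mm thick standing 26 mm out of the middle of its top (58 mm in all) to grip it by. Origin at the centre of its underside, z up along the arbor. Two to four are there; absent ones are None.
- barrel2: Brass mainspring barrel standing on the bench, about 0.22 kg: a toothed drum 50 mm across, 32 mm tall, with a steel arbor 12 mm thick standing 26 mm out of the middle of its top (58 mm in all) to grip it by. Origin at the centre of its underside, z up along the arbor. Two to four are there; absent ones are None.
- barrel3: Brass mainspring barrel standing on the bench, about 0.22 kg: a toothed drum 50 mm across, 32 mm tall, with a steel arbor 12 mm thick standing 26 mm out of the middle of its top (58 mm in all) to grip it by. Origin at the centre of its underside, z up along the arbor. Two to four are there; absent ones are None.
- barrel4: Brass mainspring barrel standing on the bench, about 0.22 kg: a toothed drum 50 mm across, 32 mm tall, with a steel arbor 12 mm thick standing 26 mm out of the middle of its top (58 mm in all) to grip it by. Origin at the centre of its underside, z up along the arbor. Two to four are there; absent ones are None.
There are look-alikes about, which are no part of the job. Leave any black or purple look-alike of the barrel3 alone.

How it is judged:
By the outcome, as a careful person would: the job done as asked, in the order asked, and still so for the second after the job is handed in, with the robot touching nothing.
Of barrel1, barrel2, barrel3, barrel4 only 2 to 4 are there at a start; the rules pass over those that are not, and their reading is None.
At some moment in a run one of barrel1, barrel2, barrel3, barrel4 may be knocked a few centimetres aside while the robot is not near it.
It also fails if it takes over 210 s, if anything falls off the work surface, if the arm or the gripper's body presses on something with over 40 N, if the wrist force passes 120 N, or if a joint passes its speed limit or range.

## Working session

There is one attempt and no reset: what is moved stays moved. The work goes in short steps, Python scripts to look and compute and a shell command to move; the robot and the scene stay as the last step left them, time stands still between calls to the robot, and variables do not carry over. Pictures are saved under pics/ and viewed, and the job is handed in when it is done.

```bash
mkdir -p pics; ls; python3 - <<'E'
from station import *
import cv2
print(sense()); print(tcp_to_grasp)
for n in ("scene","top","wrist"):
    i=camera_info(n); print(n,i)
    p,d=snapshot(n); cv2.imwrite(f"pics/{n}0.png",p)
E
```

```text
pics
{'t': 0.0, 'q': array([-1.51346156e+00,  5.28487932e-01,  1.43391475e+00,  5.06630297e-06,
        1.18142013e+00, -1.78501357e-01]), 'qd': array([-0.0010736 ,  0.00050596,  0.00038104,  0.00068848,  0.00026312,
       -0.00070702]), 'tau': array([-9.27407709e-04, -4.42352557e+01, -1.78025419e+01, -3.80489619e-04,
        8.47257965e-03,  1.15268205e-05]), 'tcp_pos': array([ 0.14602175, -0.60695249,  0.23031631]), 'tool_rot': array([ 9.93055213e-01,  1.17643955e-01,  6.98517479e-05, -1.11288722e-03]), 'force': array([-0.97654984, -0.3390964 ,  0.476137  ]), 'ft_torque': array([ 0.00688475,  0.0419454 , -0.05111255]), 'finger_gap': 0.997084561361491}
0.0187
scene {'K': array([[385.52345252,   0.        , 253.47636833],
       [  0.        , 385.52345252, 191.61040861],
       [  0.        ,   0.        ,   1.        ]]), 'origin': array([1.1553963 , 0.39633147, 0.92699426]), 'orientation': array([ 0.48751379,  0.80910602, -0.27715446, -0.17567912])}
top {'K': array([[400.15664543,   0.        , 246.46454202],
       [  0.        , 400.15664543, 188.69460694],
       [  0.        ,   0.        ,   1.        ]]), 'origin': array([0.393306  , 0.10958225, 1.34242293]), 'orientation': array([ 0.71113822, -0.70079697,  0.04195651, -0.0374925 ])}
wrist {'K': array([[297.31863964,   0.        , 262.97422759],
       [  0.        , 297.31863964, 194.39992612],
       [  0.        ,   0.        ,   1.        ]]), 'origin': array([ 0.21341962, -0.59176404,  0.37276217]), 'orientation': array([ 0.77777872, -0.61272871, -0.08711302,  0.10970466])}
```

View pics/top0.png

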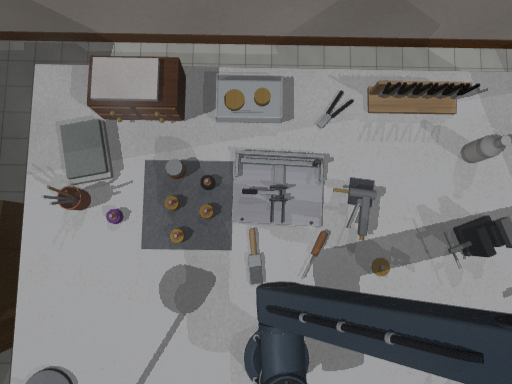

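View pics/scene0.png

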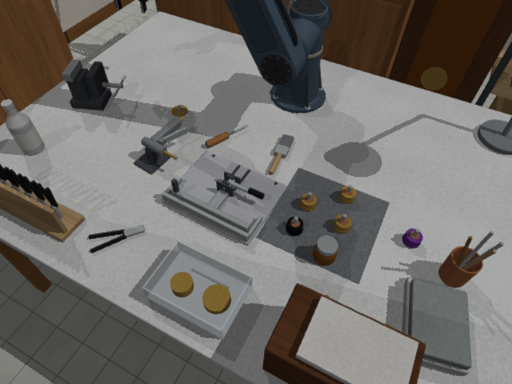

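View pics/wrist0.png

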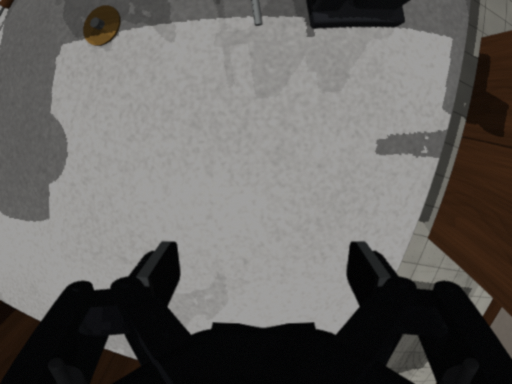

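```bash
cat > h.py <<'E'
import numpy as np, cv2
from station import *
from scipy.spatial.transform import Rotation as R
def world(name,u,v,z=None,depth=None,info=None):
    i=info or camera_info(name);K=i['K'];
    x=(u-K[0,2])/K[0,0];y=(v-K[1,2])/K[1,1]
    if name=='wrist':
        r=np.hypot(x,y); s=np.sin(r)/max(r,1e-9); ray=np.array([x*s,y*s,np.cos(r)])
    else: ray=np.array([x,y,1.])
    if depth is not None: ray_c=ray/ray[2]*depth; return i['origin']+R.from_quat(i['orientation']).apply(ray_c)
    w=R.from_quat(i['orientation']).apply(ray)
    return i['origin']+w*(z-i['origin'][2])/w[2]
def proj(name,P,info=None):
    i=info or camera_info(name);K=i['K']
    c=R.from_quat(i['orientation']).inv().apply(np.asarray(P,float)-i['origin'])
    if name=='wrist':
        rr=np.hypot(c[0],c[1]); th=np.arctan2(rr,c[2]); s=th/max(rr,1e-9)
        return np.array([K[0,0]*c[0]*s+K[0,2],K[1,1]*c[1]*s+K[1,2]])
    return np.array([K[0,0]*c[0]/c[2]+K[0,2],K[1,1]*c[1]/c[2]+K[1,2]])
def crop(p,x0,y0,x1,y1,s,fn):
    cv2.imwrite(fn,cv2.resize(p[y0:y1,x0:x1],None,fx=s,fy=s,interpolation=cv2.INTER_CUBIC))
E
python3 - <<'E'
from h import *
p,d=snapshot("top"); np.save('d.npy',d)
crop(p,135,145,335,295,4,'pics/t1.png')
crop(p,320,160,420,285,4.5,'pics/t2.png')
for u,v in [(172,202),(206,211),(176,236),(208,182),(381,267),(174,168),(114,216)]:
    dd=d[v-4:v+5,u-4:u+5]; m=dd[dd>0].min(); print(u,v,world('top',u,v,depth=m).round(3), world('top',u,v,depth=d[v,u]).round(3))
E
```

```text
172 202 [0.491 0.34  0.063] [0.493 0.343 0.047]
206 211 [0.464 0.231 0.061] [0.464 0.231 0.06 ]
176 236 [0.383 0.324 0.061] [0.383 0.325 0.055]
208 182 [0.558 0.227 0.058] [0.56  0.228 0.045]
381 267 [ 0.293 -0.338  0.028] [ 0.292 -0.339  0.023]
174 168 [0.6   0.336 0.071] [0.602 0.338 0.063]
114 216 [0.444 0.524 0.061] [0.445 0.532 0.036]
```

View pics/t1.png

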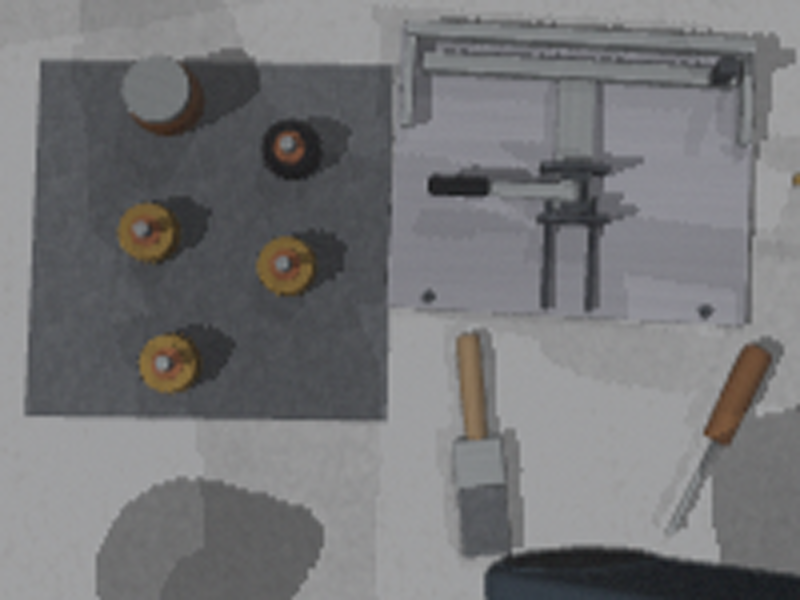

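View pics/t2.png

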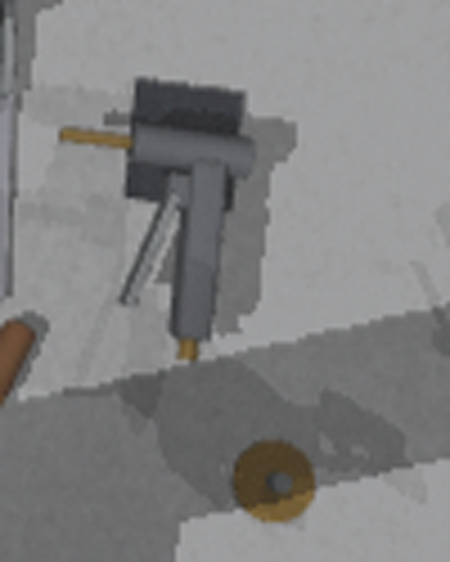

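```bash
cat >> h.py <<'E'
def cradle_pts(o,yaw,P):
    P=np.atleast_2d(P); c,s=np.cos(yaw),np.sin(yaw)
    return np.c_[o[0]+c*P[:,0]-s*P[:,1],o[1]+s*P[:,0]+c*P[:,1],P[:,2]]
def poly(img,name,W,s,x0,y0,col,info=None,closed=True):
    q=np.array([(proj(name,w,info)-[x0,y0]+.5)*s for w in W]).astype(int)
    cv2.polylines(img,[q],closed,col,1)
E
cat > ov.py <<'E'
from h import *
import sys
def overlay(p,name,x0,y0,x1,y1,s,fn,o,yaw,gap=None,lev=0.1,gun=None,info=None):
    im=cv2.resize(p[y0:y1,x0:x1],None,fx=s,fy=s,interpolation=cv2.INTER_CUBIC)
    f=lambda L,c:poly(im,name,cradle_pts(o,yaw,np.array(L)/1000.),s,x0,y0,c,info)
    f([(-140,-150,10),(-140,150,10),(100,150,10),(100,-150,10)],(0,255,0))
    f([(85,-140,40),(85,140,40),(100,140,40),(100,-140,40)],(0,0,255))
    for x in(-61,-19): f([(x,-28,52),(x,28,52)],(255,0,255))
    if gap is not None:
        j=85-gap; f([(j,-130,36),(j,130,36),(j-15,130,36),(j-15,-130,36)],(255,255,0))
        f([(j-1,-108,86),(j-1,-122,86),(j-15,-122,86),(j-15,-108,86)],(0,255,255))
    if gun:
        go,gy=gun
        g=lambda L,c:poly(im,name,cradle_pts(go,gy,np.array(L)/1000.),s,x0,y0,c,info)
        g([(-116,-13,81),(12,-13,81),(12,13,81),(-116,13,81)],(0,255,0))
        g([(18,13,66),(18,60,66)],(0,0,255))
        g([(-72,-5,66),(-72,18,66)],(255,0,255))
    cv2.imwrite(fn,im)
E
python3 - <<'E'
from ov import *
A=world('top',232.5,221.75,z=.01);B=world('top',322,226,z=.01)
print(A,B,np.linalg.norm(A-B))
d=B-A; yaw=np.arctan2(d[0],-d[1]) ; m=(A+B)/2
c,s=np.cos(yaw),np.sin(yaw); o=m[:2]+.14*np.array([c,s]); print(o,yaw)
# gun: handle end center & head
gs=lambda u,v:(320+u/4.5,160+v/4.5)
h0=world('top',*gs(190,335),z=.081);h1=world('top',*gs(208,170),z=.081)
d=h1-h0; gy=np.arctan2(d[1],d[0]); go=h0[:2]+.116*np.array([np.cos(gy),np.sin(gy)]); print(h0,h1,'gun',go,gy)
p,_=snapshot('top')
overlay(p,'top',225,140,425,290,4,'pics/o1.png',o,yaw,gap=22,gun=(go,gy))
p,_=snapshot('scene')
overlay(p,'scene',120,90,310,250,4,'pics/o2.png',o,yaw,gap=22,gun=(go,gy))
E
```

```text
[0.43268709 0.14700633 0.01      ] [ 0.42291512 -0.15033973  0.01      ] 0.2975065923753731
[ 0.56772556 -0.00626517] -0.03285216297540685
[ 0.39675753 -0.26270012  0.081     ] [ 0.51250119 -0.27751842  0.081     ] gun [ 0.51181839 -0.27743101] -0.12733420697903639
```

View pics/o1.png

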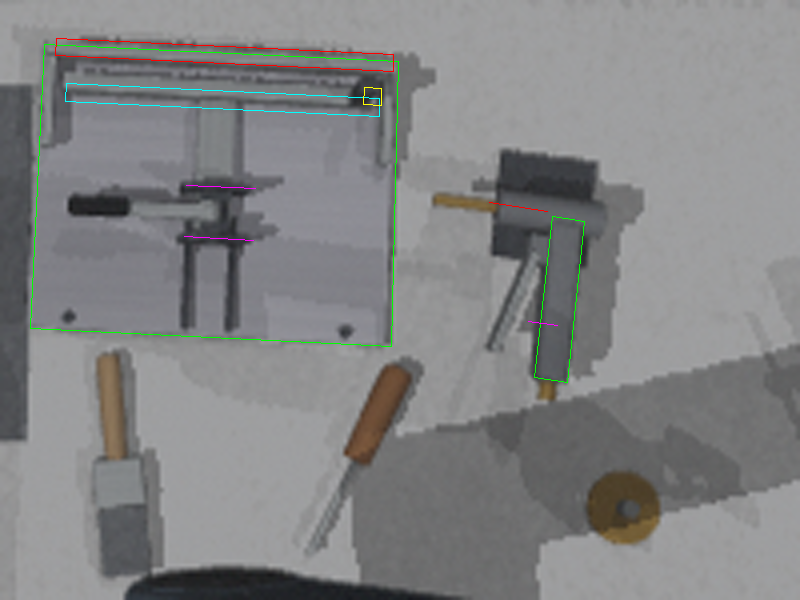

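View pics/o2.png

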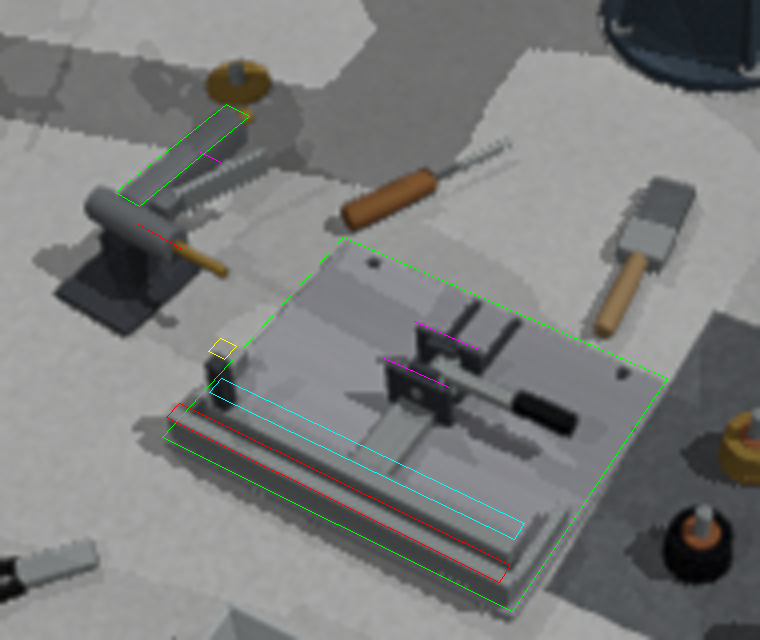

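```bash
python3 -m inch '[[-1,[0.9,-0.98,0],[0,0,0]],[-1,[0.9,-0.98,0],[0,0,0]],[-1,[0.9,-0.98,0],[0,0,0]]]' && python3 -m inch '[[-1,[0.9,-0.98,-0.3],[0,0,0]],[-1,[0.9,-0.98,-0.3],[0,0,0]],[-1,[0.9,-0.98,-0.3],[0,0,0]]]' && python3 -m inch '[[-1,[0.9,-0.98,-0.3],[0,0,0]],[-1,[0.9,-0.98,-0.3],[0,0,0]],[-1,[0.9,-0.98,-0.3],[0,0,0]],[-1,[0.9,-0.98,-0.3],[0,0,0]],[-1,[0.9,-0.98,-0.3],[0,0,0]]]'
cat >> h.py <<'E'
def go(x,y,z,theta=None):
    "shift in tool axes (units 0.1 m) and turn (units 360deg) to TCP target"
    s=sense(); r=R.from_quat(s['tool_rot']); d=np.array([x,y,z])-s['tcp_pos']
    M=r.as_matrix(); th=np.arctan2(M[1,0],M[0,0])
    sh=r.inv().apply(d)/.1
    out='shift %s'%sh.round(3)
    if theta is not None:
        X=np.array([np.cos(theta),np.sin(theta),0]);Y=np.array([np.sin(theta),-np.cos(theta),0])
        T=R.from_matrix(np.c_[X,Y,[0,0,-1]]); out+=' turn %s'%((r.inv()*T).as_rotvec()/(2*np.pi)).round(4)
    print(out,'| tcp',s['tcp_pos'].round(4),'th %.3f'%th,'t %.1f'%s['t'],'F',s['force'].round(1),'gap %.3f'%s['finger_gap'])
E
python3 - <<'E'
from ov import *
i=camera_info('wrist'); p,d=snapshot('wrist'); cv2.imwrite('pics/w1.png',cv2.resize(p,None,fx=1.5,fy=1.5)); cv2.imwrite('w1.png',p);np.save('w1.npy',i,allow_pickle=True)
print(sense()['tcp_pos'])
E
```

```text
t: 0.6
tcp_pos: [0.2115, -0.488, 0.2309]
tool_rot: [0.993, 0.118, 0.0, -0.001]
force: [-0.8, 0.3, -0.1]
finger_gap: 1.001
t: 0.9
tcp_pos: [0.276, -0.3722, 0.2618]
tool_rot: [0.993, 0.118, 0.0, -0.0]
force: [1.2, -1.3, 0.0]
finger_gap: 1.002
t: 1.4
tcp_pos: [0.3402, -0.2585, 0.2917]
tool_rot: [0.993, 0.119, 0.0, 0.001]
force: [0.3, -1.0, 0.3]
finger_gap: 1.001
[ 0.33989249 -0.2592426   0.29139988]
```

View pics/w1.png

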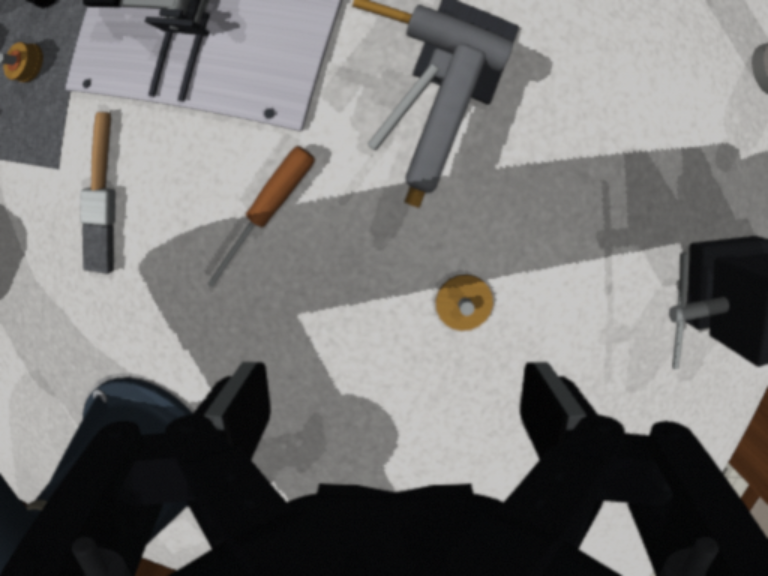

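```bash
python3 -m inch '[[-1,[0.9,-0.98,0.2],[0,0,0]],[-1,[0.9,-0.98,0.2],[0,0,0]],[-1,[0.9,-0.98,0.2],[0,0,0]]]' && python3 -m inch '[[-1,[0.9,-0.98,0.2],[0,0,-0.1]],[-1,[0.9,-0.98,0.2],[0,0,-0.1]],[-1,[0.9,-0.98,0.2],[0,0,-0.1]],[-1,[0.9,-0.98,0.2],[0,0,-0.1]],[-1,[0.9,-0.98,0.2],[0,0,-0.1]],[-1,[0.9,-0.98,0.2],[0,0,-0.1]],[-1,[0.9,-0.98,0.2],[0,0,-0.1]]]'
python3 - <<'E'
from ov import *
i=camera_info('wrist'); p,d=snapshot('wrist'); cv2.imwrite('w2.png',p)
o=np.array([0.5677,-.0063]);yaw=-.0329
overlay(p,'wrist',0,0,512,384,1.5,'pics/w2.png',o,yaw,gap=15,info=i)
go(*cradle_pts(o,yaw,[-.04,.095,.16])[0],theta=yaw+np.pi/2)
E
```

```text
t: 1.75
tcp_pos: [0.4047, -0.1422, 0.2704]
tool_rot: [0.993, 0.116, -0.0, -0.001]
force: [0.2, 0.3, -0.4]
finger_gap: 1.003
t: 2.45
tcp_pos: [0.469, -0.0275, 0.2512]
tool_rot: [0.909, 0.417, -0.0, -0.0]
force: [0.2, -0.3, 0.4]
finger_gap: 0.999
shift [ 1.293 -0.297  0.913] turn [ 0.      0.     -0.1079] | tcp [ 0.469  -0.0274  0.2513] th 0.860 t 2.5 F [ 0.1 -0.1  0.1] gap 0.999
```

View pics/w2.png

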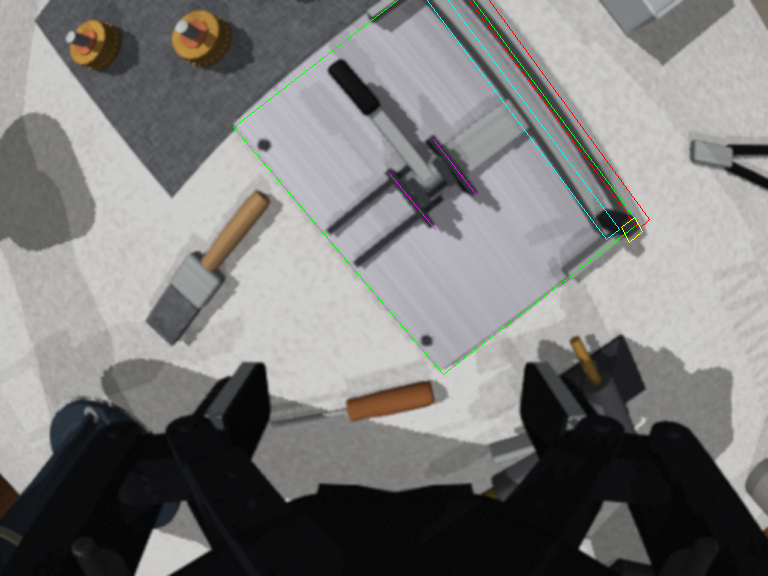

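```bash
python3 -m inch '[[-1,[0.95,-0.297,0.4],[0,0,-0.108]],[-1,[0.95,-0.297,0.4],[0,0,-0.108]],[-1,[0.95,-0.297,0.4],[0,0,-0.108]],[-1,[0.95,-0.297,0.4],[0,0,-0.108]],[-1,[0.95,-0.297,0.4],[0,0,-0.108]],[-1,[0.95,-0.297,0.4],[0,0,-0.108]]]'
python3 - <<'E'
from ov import *
i=camera_info('wrist'); p,d=snapshot('wrist'); cv2.imwrite('w3.png',p)
o=np.array([0.5677,-.0063]);yaw=-.0329
overlay(p,'wrist',0,0,512,384,1.5,'pics/w3.png',o,yaw,gap=15,info=i)
go(*cradle_pts(o,yaw,[-.04,.095,.09])[0],theta=yaw+np.pi/2)
E
```

```text
t: 3.1
tcp_pos: [0.5083, 0.0648, 0.2113]
tool_rot: [0.718, 0.696, -0.0, 0.0]
force: [-0.3, -0.1, 0.3]
finger_gap: 0.999
shift [0.259 0.217 1.214] turn [0.     0.     0.0002] | tcp [0.5083 0.0648 0.2114] th 1.539 t 3.1 F [-0.7 -0.6  0.4] gap 1.002
```

View pics/w3.png

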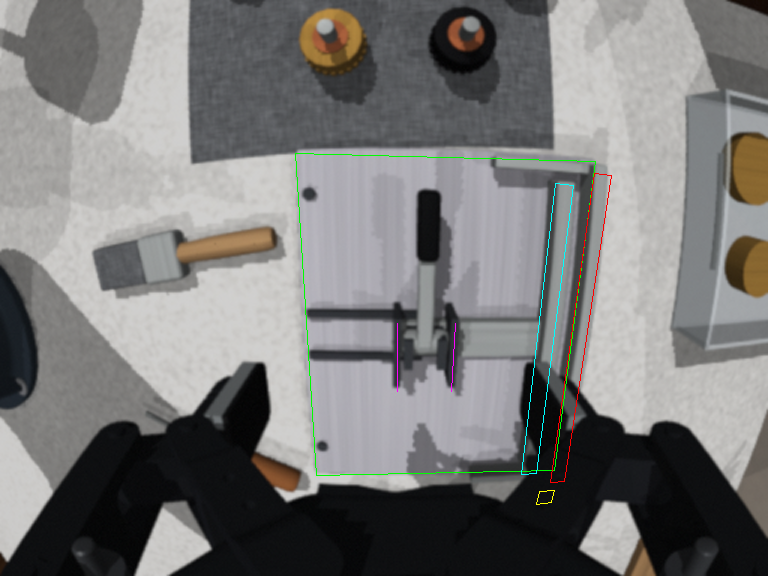

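```bash
python3 - <<'E'
from ov import *
o=np.array([0.5677,-.0063]);yaw=-.0329
w=world('wrist',428/1.5-.2,226/1.5-.2,z=.05)
c,s=np.cos(yaw),np.sin(yaw); d=w[:2]-o
print(w,'local',c*d[0]+s*d[1],-s*d[0]+c*d[1])
for v in (192,261): print(world('wrist',428/1.5,v/1.5,z=.05))
E
```

```text
[0.5309812  0.09258443 0.05      ] local -0.03995163616794115 0.09762308931364684
[0.53164188 0.11579801 0.05      ]
[0.53079732 0.06773383 0.05      ]
```

```bash
python3 -m inch '[[-1,[0.27,0.217,0.9],[0,0,0]],[-1,[0.27,0.217,0.9],[0,0,0]],[-1,[0.27,0.217,0.9],[0,0,0]],[-1,[0.27,0.217,0.9],[0,0,0]]]' && python3 -m inch '[[-1,[0,0,0.4],[0,0,0]],[-1,[0,0,0.7],[0,0,0]],[-1,[0,0,0.92],[0,0,0]],[-1,[0,0,0.92],[0,0,0]],[0.6,[0,0,0.92],[0,0,0]],[1,[0,0,0.92],[0,0,0]],[1,[0,0,0.92],[0,0,0]],[1,[0,0,0.92],[0,0,0]],[1,[0,0,0.92],[0,0,0]],[1,[0,0,0.92],[0,0,0]],[1,[0,0,0.92],[0,0,0]]]' 40
python3 - <<'E'
from h import *
go(0,0,0)
i=camera_info('wrist'); p,d=snapshot('wrist'); cv2.imwrite('pics/w4.png',p)
E
```

```text
t: 3.55
tcp_pos: [0.5301, 0.0914, 0.1207]
tool_rot: [0.717, 0.697, -0.001, -0.001]
force: [-0.7, -0.2, -0.2]
finger_gap: 1.002
t: 4.65
tcp_pos: [0.5321, 0.0918, 0.0303]
tool_rot: [0.717, 0.697, 0.001, 0.001]
force: [1.9, 0.2, 5.7]
finger_gap: 0.181
shift [-1.074 -5.293  0.286] | tcp [0.5321 0.0918 0.0303] th 1.541 t 4.7 F [1.9 0.2 5.7] gap 0.181
```

View pics/w4.png

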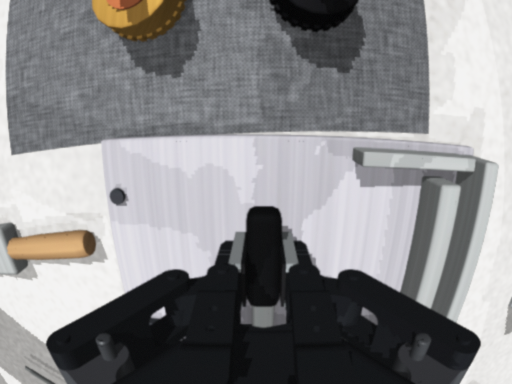

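```bash
python3 -m inch '[[1,[-0.026,0,-0.142],[0,0,0]],[1,[-0.072,0,-0.278],[0,0,0]],[1,[-0.139,0,-0.405],[0,0,0]],[1,[-0.224,0,-0.521],[0,0,0]],[1,[-0.325,0,-0.624],[0,0,0]],[1,[-0.44,0,-0.71],[0,0,0]],[1,[-0.567,0,-0.778],[0,0,0]],[1,[-0.703,0,-0.826],[0,0,0]],[1,[-0.844,0,-0.853],[0,0,0]],[1,[-0.95,0,-0.859],[0,0,0]],[1,[-0.95,0,-0.859],[0,0,0]],[1,[-0.95,0,-0.859],[0,0,0]]]' 50
python3 - <<'E'
from h import *
go(0,0,0)
p,d=snapshot('scene'); crop(p,120,60,310,200,4,'pics/s5.png')
E
```

```text
t: 5.9
tcp_pos: [0.5285, -0.0032, 0.1157]
tool_rot: [0.717, 0.697, 0.001, 0.0]
force: [5.2, 1.3, -4.9]
finger_gap: 0.177
shift [-0.124 -5.286  1.149] | tcp [ 0.5285 -0.0032  0.1157] th 1.541 t 5.9 F [ 5.2  1.3 -4.9] gap 0.177
```

View pics/s5.png

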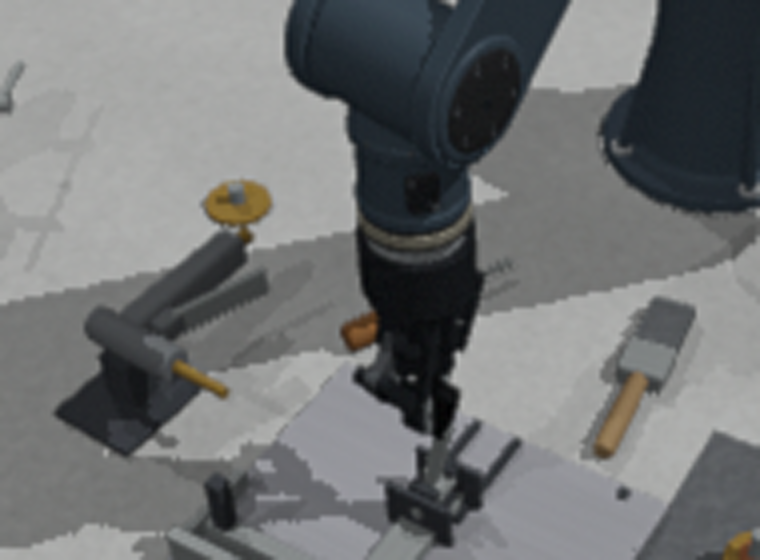

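```bash
python3 -m inch '[[-0.2,[-0.95,0,-0.859],[0,0,0]],[-1,[0,0,0],[0,0,0]]]' >/dev/null 2>&1; python3 - <<'E'
from h import *
go(0,0,0)
E
```

```text
shift [-0.061 -5.379  1.122] | tcp [ 0.5356 -0.0141  0.1221] th 1.531 t 6.2 F [ 2.6  1.5 -0.1] gap 0.502
```

```bash
python3 -m inch '[[-1,[0,0,0],[0,0,0]],[-1,[0,0,0],[0,0,0]],[-1,[0,0,0],[0,0,0]],[-1,[0,0,-0.3],[0,0,0]],[-1,[0,0,-0.6],[0,0,0]],[-1,[0,0,-0.9],[0,0,0]],[-1,[0,0,-0.9],[0,0,0]]]'; python3 - <<'E'
from h import *
go(*cradle_pts([0.5677,-.0063],-.0329,[-.02,-.09,.25])[0],theta=-.0329)
p,d=snapshot('scene'); crop(p,120,60,310,200,4,'pics/s6.png')
E
```

```text
t: 6.85
tcp_pos: [0.5309, -0.0037, 0.21]
tool_rot: [0.717, 0.698, 0.003, 0.004]
force: [0.5, 0.5, 0.2]
finger_gap: 1.001
shift [-0.916  0.167 -0.396] turn [ 0.0015 -0.0009  0.251 ] | tcp [ 0.5309 -0.0037  0.21  ] th 1.544 t 6.8 F [0.5 0.5 0.2] gap 1.001
```

View pics/s6.png

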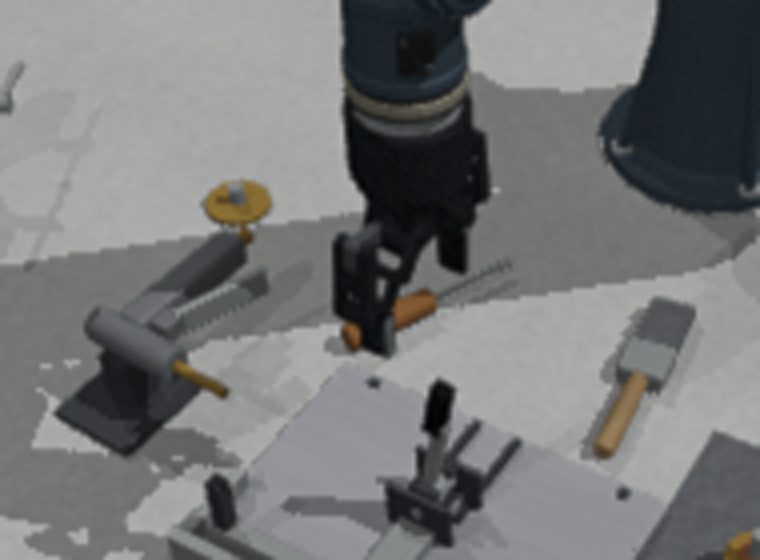

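Lever stands upright at (440,400). Now to above the jaw post.

```bash
python3 -m inch '[[-1,[-0.916,0.167,-0.4],[0.0015,-0.001,0.251]],[-1,[-0.916,0.167,-0.4],[0.0015,-0.001,0.251]],[-1,[-0.916,0.167,-0.4],[0.0015,-0.001,0.251]],[-1,[-0.916,0.167,-0.4],[0.0015,-0.001,0.251]],[-1,[-0.916,0.167,-0.4],[0.0015,-0.001,0.251]],[-1,[-0.916,0.167,-0.4],[0.0015,-0.001,0.251]],[-1,[-0.916,0.167,-0.4],[0.0015,-0.001,0.251]],[-1,[-0.916,0.167,-0.4],[0.0015,-0.001,0.251]],[-1,[-0.916,0.167,-0.4],[0.0015,-0.001,0.251]],[-1,[-0.916,0.167,-0.4],[0.0015,-0.001,0.251]],[-1,[-0.916,0.167,-0.4],[0.0015,-0.001,0.251]],[-1,[-0.916,0.167,-0.4],[0.0015,-0.001,0.251]]]'; python3 - <<'E'
from ov import *
o=np.array([0.5677,-.0063]);yaw=-.0329
i=camera_info('wrist'); p,d=snapshot('wrist'); cv2.imwrite('w5.png',p)
overlay(p,'wrist',120,50,420,260,2.6,'pics/w5.png',o,yaw,gap=20,info=i)
go(*cradle_pts(o,yaw,[.06,-.115,.15])[0],theta=-.0329)
print(proj('wrist',cradle_pts(o,yaw,[.06,-.115,.086])[0],i))
E
```

```text
t: 8.1
tcp_pos: [0.5412, -0.0949, 0.2441]
tool_rot: [1.0, -0.017, -0.006, -0.001]
force: [-0.6, -0.0, 0.7]
finger_gap: 1.001
shift [0.846 0.258 0.931] turn [-0.0004  0.002   0.0001] | tcp [ 0.5413 -0.0949  0.2442] th -0.032 t 8.2 F [ 0.7 -0.6  0.3] gap 1.000
[287.89314358  94.96583409]
```

View pics/w5.png

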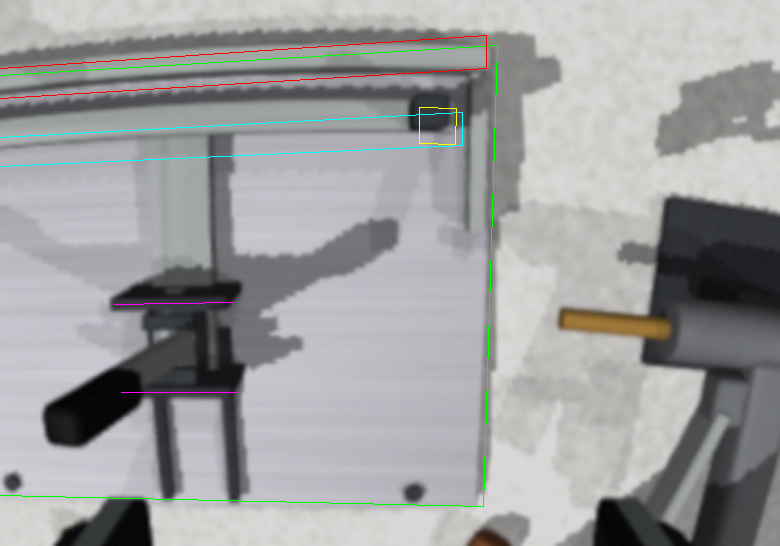

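```bash
python3 - <<'E'
from ov import *
o=np.array([0.5677,-.0038]);yaw=-.0329
go(*cradle_pts(o,yaw,[.0625,-.115,.15])[0],theta=-.0329)
go(*cradle_pts(o,yaw,[.0625,-.115,.046])[0],theta=-.0329)
E
```

```text
shift [0.87  0.233 0.931] turn [-0.0004  0.002   0.0001] | tcp [ 0.5413 -0.0949  0.2442] th -0.032 t 8.2 F [ 0.7 -0.6  0.3] gap 1.000
shift [0.883 0.236 1.971] turn [-0.0004  0.002   0.0001] | tcp [ 0.5413 -0.0949  0.2442] th -0.032 t 8.2 F [ 0.7 -0.6  0.3] gap 1.000
```

```bash
python3 -m inch '[[-1,[0.88,0.235,0.97],[-0.0004,0.002,0]],[-1,[0.88,0.235,0.97],[-0.0004,0.002,0]],[-1,[0.88,0.235,0.97],[-0.0004,0.002,0]],[-1,[0.88,0.235,0.97],[-0.0004,0.002,0]],[-1,[0.88,0.235,0.97],[-0.0004,0.002,0]]]'; python3 - <<'E'
from ov import *
o=np.array([0.5677,-.0038]);yaw=-.0329
p,d=snapshot('wrist'); crop(p,180,140,380,300,4,'pics/w6.png')
go(*cradle_pts(o,yaw,[.0625,-.115,.046])[0],theta=-.0329)
E
```

```text
t: 8.65
tcp_pos: [0.6273, -0.1211, 0.1461]
tool_rot: [1.0, -0.017, -0.0, -0.0]
force: [-0.1, 0.5, 0.1]
finger_gap: 0.996
shift [-0.012 -0.003  1.013] turn [ 0.     -0.0002 -0.0001] | tcp [ 0.6275 -0.1211  0.1473] th -0.033 t 8.7 F [-0.1 -0.5  0.8] gap 1.005
```

View pics/w6.png

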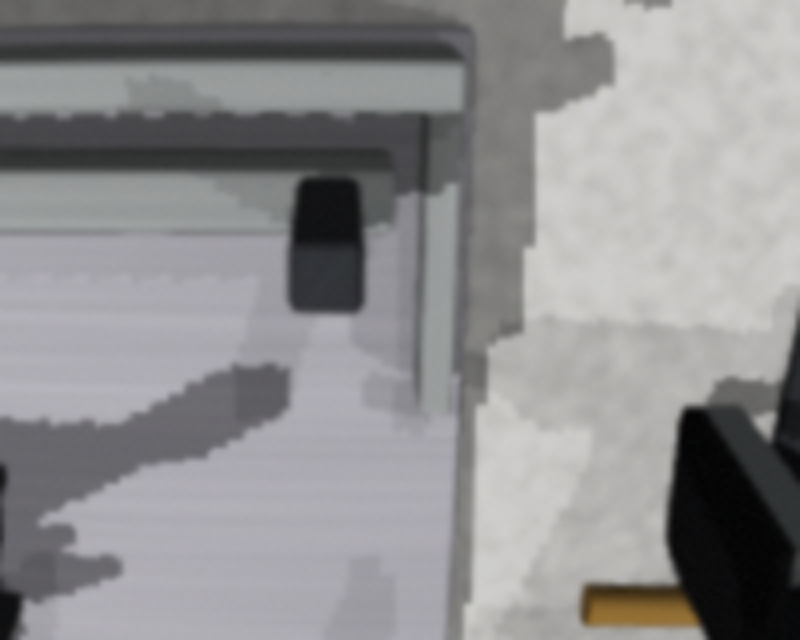

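```bash
python3 - <<'E'
from ov import *
o=np.array([0.5677,-.0038]);yaw=-.0329
w=world('wrist',261.6,209.2,z=.086)
c,s=np.cos(yaw),np.sin(yaw); d=w[:2]-o
print(w,'local',c*d[0]+s*d[1],-s*d[0]+c*d[1])
E
```

```text
[ 0.62698552 -0.12128312  0.086     ] local 0.06311792990015465 -0.11546940144764027
```

```bash
python3 -m inch '[[-1,[0,0,0.5],[0,0,0]],[-1,[0,0,0.8],[0,0,0]],[-1,[0,0,1],[0,0,0]],[-1,[0,0,1],[0,0,0]],[1,[0,0,1],[0,0,0]],[1,[0,0,1],[0,0,0]],[1,[0,0,1],[0,0,0]],[1,[0,0,1],[0,0,0]],[1,[0,0,1],[0,0,0]],[1,[0,0,1],[0,0,0]]]' 50 && python3 -m inch '[[1,[-0.1,0,0],[0,0,0]],[1,[-0.2,0,0],[0,0,0]],[1,[-0.3,0,0],[0,0,0]],[1,[-0.4,0,0],[0,0,0]],[1,[-0.5,0,0],[0,0,0]],[1,[-0.6,0,0],[0,0,0]],[1,[-0.67,0,0],[0,0,0]],[1,[-0.67,0,0],[0,0,0]],[1,[-0.67,0,0],[0,0,0]]]'&& python3 -m inch '[[-1,[0,0,0],[0,0,0]],[-1,[0,0,0],[0,0,0]],[-1,[0,0,0],[0,0,0]],[-1,[0,0,-0.4],[0,0,0]],[-1,[0,0,-0.9],[0,0,0]],[-1,[0,0,-0.9],[0,0,0]]]'; python3 - <<'E'
from ov import *
p,d=snapshot('wrist'); cv2.imwrite('pics/w7.png',p)
E
```

```text
t: 9.7
tcp_pos: [0.629, -0.1199, 0.0484]
tool_rot: [1.0, -0.018, 0.002, -0.001]
force: [0.2, 5.4, 4.9]
finger_gap: 0.154
t: 10.6
tcp_pos: [0.561, -0.1173, 0.0484]
tool_rot: [1.0, -0.018, 0.001, -0.001]
force: [-1.5, 5.9, 8.5]
finger_gap: 0.155
t: 11.2
tcp_pos: [0.5658, -0.1212, 0.1429]
tool_rot: [1.0, -0.017, 0.007, 0.003]
force: [0.9, 0.2, -0.5]
finger_gap: 1.003
```

View pics/w7.png

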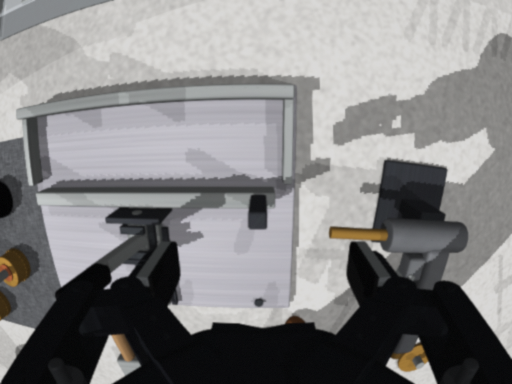

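```bash
python3 -m inch '[[-1,[0,0,-0.5],[0,0,0]],[-1,[0,0,-1],[0,0,0]],[-0.5,[-0.5,-0.3,-1],[0,0,-0.25]],[-0.5,[-0.9,-0.9,-1],[0,0,-0.25]],[-0.5,[-0.9,-0.9,-1],[0,0,-0.25]],[0,[-0.9,-0.9,-1],[0,0,-0.25]],[0,[-0.9,-0.9,-1],[0,0,-0.25]],[0,[-0.9,-0.9,-1],[0,0,-0.25]],[0,[-0.9,-0.9,-1],[0,0,-0.25]],[0,[-0.9,-0.9,-1],[0,0,-0.25]],[0,[-0.9,-0.9,-1],[0,0,-0.25]],[0,[-0.9,-0.9,-1],[0,0,-0.25]],[0,[-0.9,-0.9,-1],[0,0,-0.25]]]' && python3 -m inch '[[0,[0.9,0,0],[0,0,0]],[0,[0.9,0,0],[0,0,0]],[0,[0.9,0,0],[0,0,0]]]' && python3 -m inch '[[0,[0.95,0,0],[0,0,0]],[0,[0.95,0,0],[0,0,0]],[0,[0.95,0,0],[0,0,0]],[0,[0.95,0,0],[0,0,0]],[0,[0.95,0,0],[0,0,0]]]'; python3 - <<'E'
from ov import *
go(0,0,0,theta=1.538)
i=camera_info('wrist'); np.save('w8.npy',i,allow_pickle=True)
p,d=snapshot('wrist'); cv2.imwrite('pics/w8.png',cv2.resize(p,None,fx=1.5,fy=1.5))
E
```

```text
t: 12.55
tcp_pos: [0.4734, -0.0261, 0.2354]
tool_rot: [0.718, 0.696, -0.0, -0.0]
force: [0.6, 0.3, -0.5]
finger_gap: 0.499
t: 12.85
tcp_pos: [0.4759, 0.0673, 0.2354]
tool_rot: [0.718, 0.696, 0.0, -0.001]
force: [-0.4, -0.5, -0.3]
finger_gap: 0.501
t: 13.35
tcp_pos: [0.4803, 0.1577, 0.236]
tool_rot: [0.719, 0.695, -0.0, 0.001]
force: [0.7, 0.1, -0.1]
finger_gap: 0.5
shift [-1.741 -4.747  2.358] turn [ 0.0001  0.0002 -0.0004] | tcp [0.4803 0.1577 0.236 ] th 1.536 t 13.3 F [ 0.7  0.1 -0.1] gap 0.500
```

View pics/w8.png

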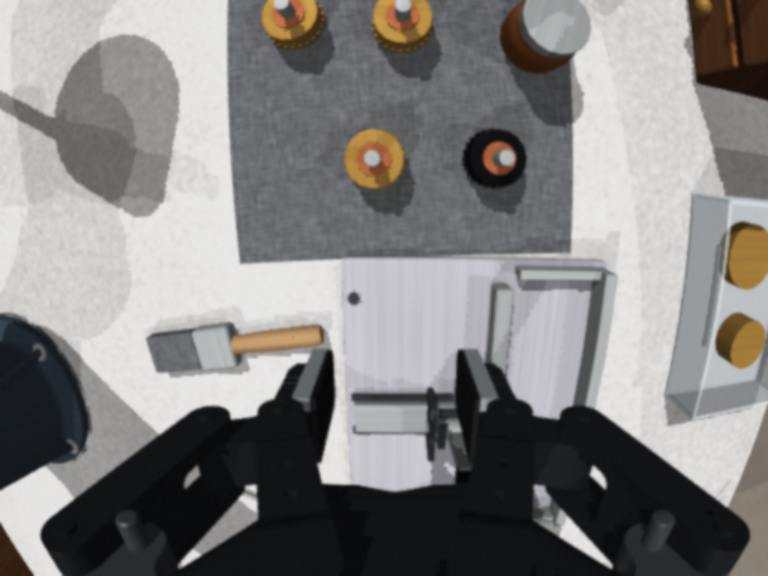

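```bash
python3 - <<'E'
from ov import *
i=np.load('w8.npy',allow_pickle=True).item()
for u,v in [(372,158),(403,6),(284,4),(507,158)]: print(world('wrist',u/1.5,v/1.5,z=.059,info=i).round(4))
w=world('wrist',372/1.5,158/1.5,z=.059,info=i)
go(w[0],w[1],.14,1.538); go(w[0],w[1],.037,1.538)
E
```

```text
[0.4662 0.2331 0.059 ]
[0.4921 0.3461 0.059 ]
[0.4058 0.3552 0.059 ]
[0.5631 0.2317 0.059 ]
shift [ 0.752 -0.171  0.961] turn [ 0.0002  0.0002 -0.0005] | tcp [0.4805 0.1574 0.2362] th 1.535 t 13.4 F [-0.5  0.1  0.6] gap 0.503
shift [ 0.753 -0.172  1.991] turn [ 0.0002  0.0002 -0.0005] | tcp [0.4805 0.1574 0.2362] th 1.535 t 13.4 F [-0.5  0.1  0.6] gap 0.503
```

```bash
python3 -m inch '[[0,[0.75,-0.16,0.96],[0,0,0]],[0,[0.75,-0.16,0.96],[0,0,0]],[0,[0.75,-0.16,0.96],[0,0,0]],[0,[0.75,-0.16,0.96],[0,0,0]]]'; python3 - <<'E'
from ov import *
go(0.465,0.2322,.037,1.538)
p,d=snapshot('wrist'); crop(p,150,100,400,290,3,'pics/w9.png')
E
```

```text
t: 13.8
tcp_pos: [0.4653, 0.2337, 0.138]
tool_rot: [0.719, 0.695, -0.002, -0.001]
force: [-0.6, 0.0, 0.2]
finger_gap: 0.501
shift [-1.20e-02  1.00e-03  1.01e+00] turn [-0.0006  0.0004 -0.0002] | tcp [0.4653 0.2337 0.138 ] th 1.537 t 13.8 F [-0.6  0.   0.2] gap 0.501
```

View pics/w9.png

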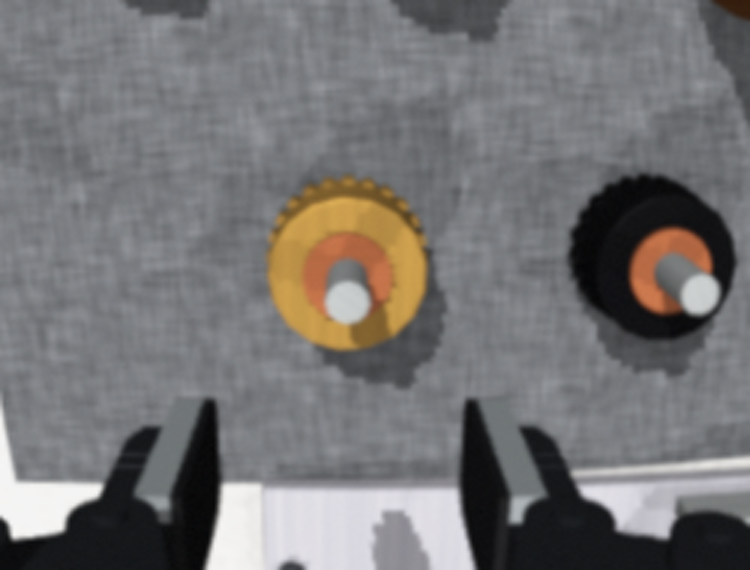

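```bash
python3 - <<'E'
from ov import *
print(world('wrist',150+348/3-.3,100+303/3-.3,z=.059))
E
python3 -m inch '[[0,[-0.01,0,0.5],[0,0,0]],[0,[-0.01,0,0.8],[0,0,0]],[0,[-0.01,0,1],[0,0,0]],[0,[-0.01,0,1],[0,0,0]],[0.6,[-0.01,0,1],[0,0,0]],[1,[-0.01,0,1],[0,0,0]],[1,[-0.01,0,1],[0,0,0]],[1,[-0.01,0,1],[0,0,0]],[1,[-0.01,0,1],[0,0,0]],[1,[-0.01,0,1],[0,0,0]]]' 40
python3 - <<'E'
from ov import *
go(0,0,.1,1.538)
p,d=snapshot('wrist'); crop(p,150,100,400,290,3,'pics/w10.png')
E
```

```text
[0.46788044 0.23284405 0.059     ]
t: 14.85
tcp_pos: [0.4686, 0.2332, 0.042]
tool_rot: [0.719, 0.695, 0.002, 0.002]
force: [-0.6, -2.5, 6.5]
finger_gap: 0.123
shift [-2.489 -4.601 -0.603] turn [ 0.0008  0.0001 -0.0002] | tcp [0.4686 0.2332 0.042 ] th 1.537 t 14.8 F [-0.6 -2.5  6.5] gap 0.123
```

View pics/w10.png

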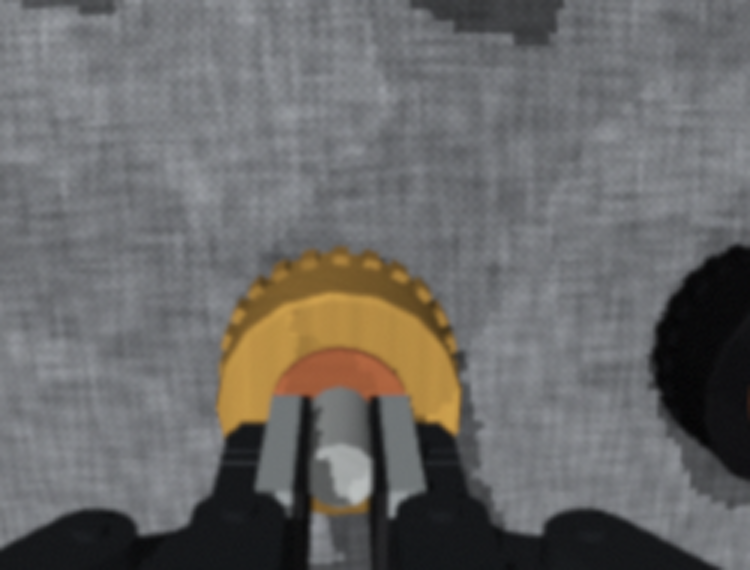

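```bash
python3 -m inch '[[1,[0,0,-0.3],[0,0,0]],[1,[0,0,-0.8],[0,0,0]],[1,[0,0,-0.8],[0,0,0]]]'; cat >> h.py <<'E'
O=np.array([0.5677,-.0038]);YAW=-.0329
def gl(x,y,z,theta=YAW+np.pi/2): go(*cradle_pts(O,YAW,[x,y,z])[0],theta=theta)
E
python3 - <<'E'
from h import *
gl(.055,-.020,.12)
gl(.055,.092,.12)
E
```

```text
t: 15.2
tcp_pos: [0.4714, 0.2346, 0.1259]
tool_rot: [0.719, 0.695, 0.006, 0.004]
force: [1.1, 0.3, -1.5]
finger_gap: 0.114
shift [-2.55   1.592  0.075] turn [ 0.0023 -0.0005 -0.0002] | tcp [0.4714 0.2346 0.1259] th 1.537 t 15.2 F [ 1.1  0.3 -1.5] gap 0.114
shift [-1.43   1.591  0.078] turn [ 0.0023 -0.0005 -0.0002] | tcp [0.4714 0.2346 0.1259] th 1.537 t 15.2 F [ 1.1  0.3 -1.5] gap 0.114
```

```bash
python3 -m inch '[[1,[-0.2,0.4,0],[0,0,0]],[1,[-0.4,0.8,0],[0,0,0]],[1,[-0.6,0.95,0],[0,0,0]],[1,[-0.8,0.95,0],[0,0,0]],[1,[-0.8,0.95,0],[0,0,0]]]' && python3 -m inch '[[1,[-0.3,0.3,0],[0,0,0]],[1,[-0.63,0.64,0],[0,0,0]],[1,[-0.63,0.64,0],[0,0,0]],[1,[-0.63,0.64,0],[0,0,0]],[1,[-0.63,0.64,0],[0,0,0]]]'
python3 - <<'E'
from h import *
gl(.055,.092,.051)
p,d=snapshot('wrist'); cv2.imwrite('pics/w11.png',cv2.resize(p,None,fx=1.5,fy=1.5))
E
```

```text
t: 15.7
tcp_pos: [0.5594, 0.1478, 0.12]
tool_rot: [0.72, 0.694, -0.0, 0.001]
force: [0.4, 0.1, -2.2]
finger_gap: 0.117
t: 16.2
tcp_pos: [0.6196, 0.086, 0.1203]
tool_rot: [0.719, 0.695, -0.0, -0.0]
force: [-0.5, 0.3, -2.5]
finger_gap: 0.116
shift [0.005 0.061 0.693] turn [-0.0001  0.     -0.0001] | tcp [0.6196 0.086  0.1203] th 1.537 t 16.2 F [-0.5  0.3 -2.5] gap 0.116
```

View pics/w11.png

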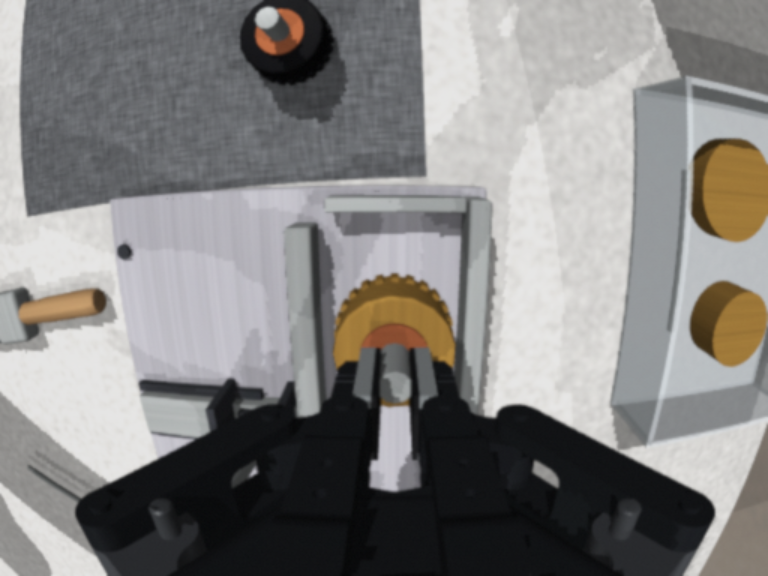

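```bash
python3 -m inch '[[1,[0,0.03,0.3],[0,0,0]],[1,[0,0.03,0.55],[0,0,0]],[1,[0,0.03,0.63],[0,0,0]],[1,[0,0.03,0.66],[0,0,0]],[1,[0,0.03,0.67],[0,0,0]],[1,[0,0.03,0.68],[0,0,0]],[1,[0,0.03,0.69],[0,0,0]],[1,[0,0.03,0.69],[0,0,0]]]'
```

```text
t: 17.05
tcp_pos: [0.625, 0.0847, 0.0529]
tool_rot: [0.719, 0.695, 0.001, 0.002]
force: [-0.3, 0.4, -0.5]
finger_gap: 0.12
```

```bash
python3 -m inch '[[1,[0,0,0.02],[0,0,0]],[1,[0,0,0.02],[0,0,0]],[0.2,[0,0,0.02],[0,0,0]],[0.2,[0,0,0.02],[0,0,0]],[0.2,[0,0,0.02],[0,0,0]],[0.2,[0,0,-0.2],[0,0,0]],[0.2,[0,0,-0.6],[0,0,0]],[0.2,[0,0,-0.9],[0,0,0]],[0.2,[0,0,-0.9],[0,0,0]],[0.2,[0,0,-0.9],[0,0,0]]]'
python3 - <<'E'
from h import *
p,d=snapshot('wrist'); cv2.imwrite('pics/w12.png',cv2.resize(p,None,fx=1.5,fy=1.5))
p,d=snapshot('top'); crop(p,135,145,335,295,4,'pics/t12.png')
go(.45,.30,.19,1.538)
E
```

```text
t: 18.05
tcp_pos: [0.6247, 0.0848, 0.1428]
tool_rot: [0.719, 0.695, 0.001, 0.002]
force: [-1.2, -0.6, -0.7]
finger_gap: 0.397
shift [ 2.091 -1.806 -0.492] turn [-0.      0.0001 -0.0003] | tcp [0.6233 0.0848 0.1409] th 1.536 t 18.1 F [-0.3 -0.2 -0.1] gap 0.400
```

View pics/w12.png

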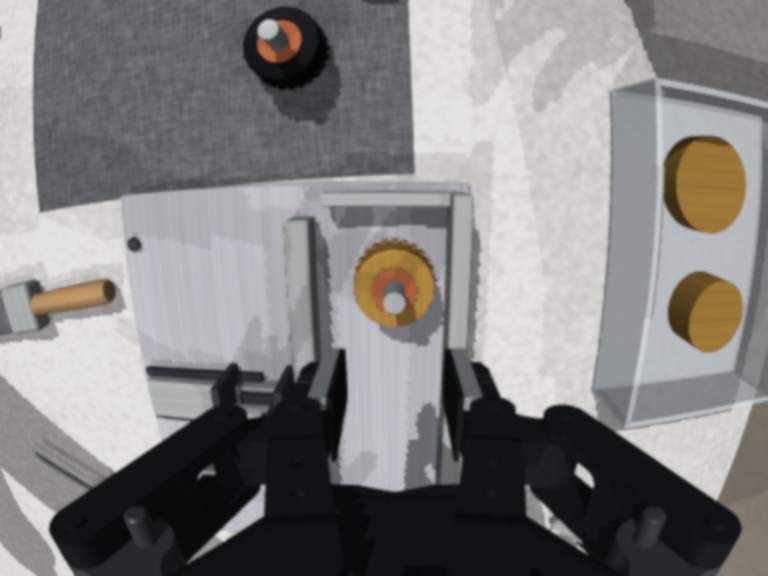

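View pics/t12.png

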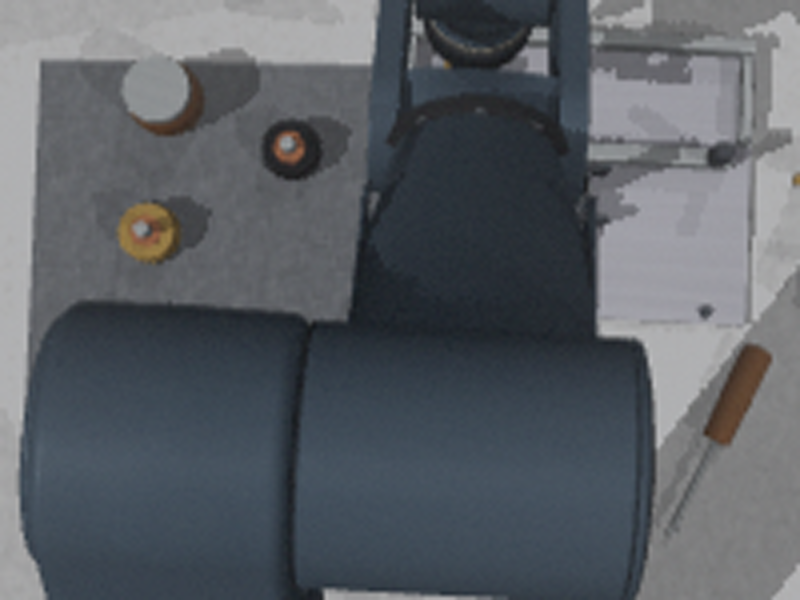

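```bash
python3 -m inch '[[0,[0,0,-0.4],[0,0,0]],[0,[0.75,-0.9,-0.6],[0,0,0]],[0,[0.75,-0.9,-0.6],[0,0,0]],[0,[0.75,-0.9,-0.6],[0,0,0]],[0,[0.75,-0.9,-0.6],[0,0,0]]]' && python3 -m inch '[[0,[0.8,-0.9,0],[0,0,0]],[0,[0.8,-0.9,0],[0,0,0]],[0,[0.8,-0.9,0],[0,0,0]],[0,[0.8,-0.9,0],[0,0,0]],[0,[0.8,-0.9,0],[0,0,0]]]'
python3 - <<'E'
from h import *
i=camera_info('wrist');np.save('w13.npy',i,allow_pickle=True)
go(0,0,0,1.538)
p,d=snapshot('wrist'); cv2.imwrite('pics/w13.png',cv2.resize(p,None,fx=1.5,fy=1.5))
E
```

```text
t: 18.65
tcp_pos: [0.5339, 0.1645, 0.201]
tool_rot: [0.718, 0.696, -0.001, -0.0]
force: [0.4, -0.3, -0.8]
finger_gap: 0.497
t: 19.15
tcp_pos: [0.451, 0.2456, 0.201]
tool_rot: [0.719, 0.695, 0.001, 0.002]
force: [0.3, 0.1, -0.8]
finger_gap: 0.5
shift [-2.605 -4.431  1.998] turn [ 0.0005  0.0002 -0.0002] | tcp [0.451  0.2456 0.201 ] th 1.537 t 19.1 F [ 0.3  0.1 -0.8] gap 0.500
```

View pics/w13.png

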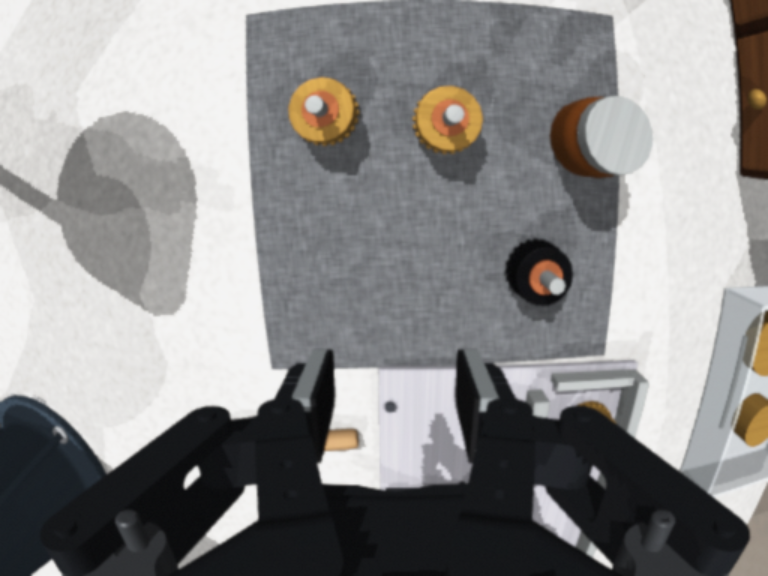

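```bash
python3 - <<'E'
from ov import *
i=np.load('w13.npy',allow_pickle=True).item()
for u,v in [(455,114),(315,104)]:
  w=world('wrist',u/1.5-.2,v/1.5-.2,z=.060,info=i);print(w.round(4))
  go(w[0],w[1],.13,1.538)
E
```

```text
[0.4917 0.3475 0.06  ]
shift [1.037 0.363 0.712] turn [ 0.0006  0.0002 -0.0004] | tcp [0.4515 0.2452 0.2011] th 1.536 t 19.2 F [-1.7  0.3  0.3] gap 0.499
[0.4041 0.3575 0.06  ]
shift [ 1.106 -0.516  0.709] turn [ 0.0006  0.0002 -0.0004] | tcp [0.4515 0.2452 0.2011] th 1.536 t 19.2 F [-1.7  0.3  0.3] gap 0.499
```

```bash
python3 -m inch '[[0,[1,0.363,0.6],[0,0,0]],[0,[1,0.363,0.6],[0,0,0]],[0,[1,0.363,0.6],[0,0,0]],[0,[1,0.363,0.6],[0,0,0]],[0,[1,0.363,0.6],[0,0,0]]]'
python3 - <<'E'
from h import *
i=camera_info('wrist');np.save('w14.npy',i,allow_pickle=True)
p,d=snapshot('wrist'); crop(p,150,100,400,290,3,'pics/w14.png')
E
```

```text
t: 19.7
tcp_pos: [0.4904, 0.3434, 0.1408]
tool_rot: [0.719, 0.695, -0.0, 0.001]
force: [0.3, 0.1, -0.2]
finger_gap: 0.502
```

View pics/w14.png

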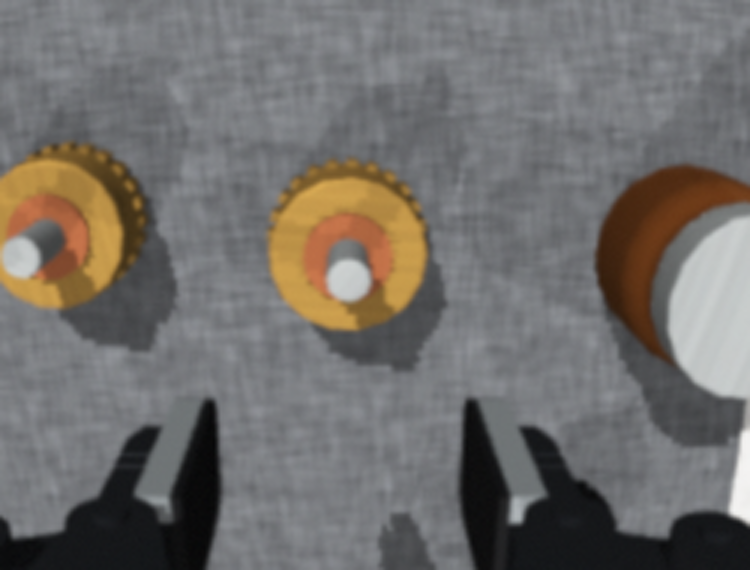

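```bash
python3 - <<'E'
from ov import *
i=np.load('w14.npy',allow_pickle=True).item()
for u,v in [(348.5,281),(21,257)]:
  w=world('wrist',150+u/3-.3,100+v/3-.3,z=.060,info=i);print(w.round(4))
  go(w[0],w[1],.039,1.538)
E
```

```text
[0.492  0.3489 0.06  ]
shift [0.059 0.013 1.025] turn [ 0.0003  0.0002 -0.0005] | tcp [0.4902 0.3432 0.1415] th 1.535 t 19.8 F [-0.1  0.3  0.6] gap 0.502
[0.404  0.3588 0.06  ]
shift [ 0.127 -0.869  1.023] turn [ 0.0003  0.0002 -0.0005] | tcp [0.4902 0.3432 0.1415] th 1.535 t 19.8 F [-0.1  0.3  0.6] gap 0.502
```

```bash
python3 -m inch '[[0,[0.055,0.013,0.5],[0,0,0]],[0,[0.055,0.013,0.8],[0,0,0]],[0,[0.055,0.013,1],[0,0,0]],[0,[0.055,0.013,1],[0,0,0]],[0.6,[0.055,0.013,1],[0,0,0]],[1,[0.055,0.013,1],[0,0,0]],[1,[0.055,0.013,1],[0,0,0]],[1,[0.055,0.013,1],[0,0,0]],[1,[0.055,0.013,1],[0,0,0]],[1,[0.055,0.013,1],[0,0,0]]]' 40 && python3 -m inch '[[1,[0,0,-0.3],[0,0,0]],[1,[0,0,-0.75],[0,0,0]],[1,[0,0,-0.75],[0,0,0]],[1,[0,0,-0.75],[0,0,0]]]'
python3 - <<'E'
from h import *
gl(.052,.036,.12)
p,d=snapshot('wrist'); cv2.imwrite('pics/w15.png',p)
E
```

```text
t: 20.75
tcp_pos: [0.4929, 0.3502, 0.0436]
tool_rot: [0.719, 0.695, 0.002, 0.002]
force: [0.7, -1.6, 7.5]
finger_gap: 0.115
t: 21.15
tcp_pos: [0.4913, 0.3503, 0.1178]
tool_rot: [0.719, 0.695, 0.002, 0.001]
force: [0.1, -0.8, -2.7]
finger_gap: 0.112
shift [-3.152  1.405 -0.018] turn [ 0.0007 -0.0001 -0.0002] | tcp [0.4913 0.3503 0.1178] th 1.537 t 21.1 F [ 0.1 -0.8 -2.7] gap 0.112
```

View pics/w15.png

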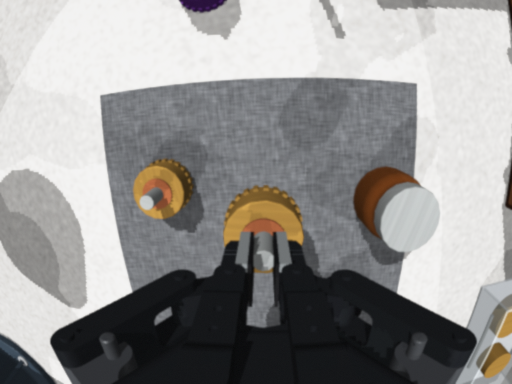

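```bash
python3 -m inch '[[1,[-0.2,0.2,-0.15],[0,0,0]],[1,[-0.5,0.5,-0.15],[0,0,0]],[1,[-0.8,0.9,-0.15],[0,0,0]],[1,[-0.8,0.9,-0.15],[0,0,0]]]' && python3 -m inch '[[1,[-0.4,0.25,0],[0,0,0]],[1,[-0.8,0.5,0],[0,0,0]],[1,[-0.8,0.5,0],[0,0,0]]]' && python3 -m inch '[[1,[-0.4,0,0],[0,0,0]],[1,[-0.8,0,0],[0,0,0]],[1,[-0.8,0,0],[0,0,0]]]' && python3 -m inch '[[1,[-0.4,0,0],[0,0,0]],[1,[-0.75,0,0],[0,0,0]],[1,[-0.75,0,0],[0,0,0]],[1,[-0.75,0,0],[0,0,0]]]'
python3 - <<'E'
from h import *
i=camera_info('wrist');np.save('w16.npy',i,allow_pickle=True)
p,d=snapshot('wrist'); cv2.imwrite('pics/w16.png',cv2.resize(p,None,fx=1.5,fy=1.5))
gl(.052,.036,.0525)
E
```

```text
t: 21.6
tcp_pos: [0.5834, 0.2626, 0.1304]
tool_rot: [0.721, 0.693, 0.001, 0.003]
force: [-0.9, 0.4, -2.2]
finger_gap: 0.116
t: 21.9
tcp_pos: [0.628, 0.1799, 0.13]
tool_rot: [0.721, 0.693, -0.0, 0.002]
force: [0.0, 1.3, -1.7]
finger_gap: 0.116
t: 22.2
tcp_pos: [0.621, 0.1011, 0.1299]
tool_rot: [0.721, 0.693, -0.002, -0.0]
force: [-0.1, 0.1, -1.3]
finger_gap: 0.116
t: 22.6
tcp_pos: [0.619, 0.0307, 0.1308]
tool_rot: [0.72, 0.694, 0.0, -0.0]
force: [0.6, 0.7, -1.8]
finger_gap: 0.115
shift [-0.01   0.018  0.785] turn [-0.     -0.0001 -0.0003] | tcp [0.6191 0.0315 0.131 ] th 1.536 t 22.6 F [-0.  -0.4 -1.7] gap 0.110
```

View pics/w16.png

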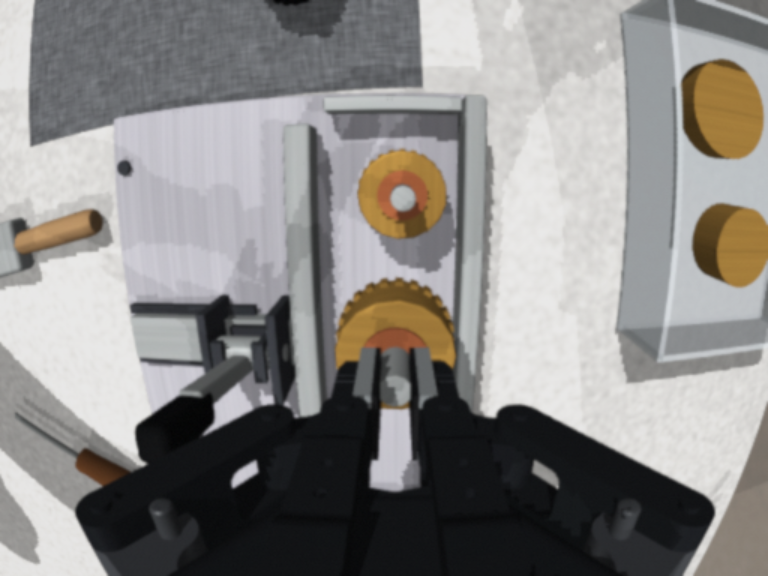

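```bash
python3 - <<'E'
from ov import *
i=np.load('w16.npy',allow_pickle=True).item()
w=world('wrist',402.5/1.5-.2,198/1.5-.2,z=.068,info=i)
c,s=np.cos(YAW),np.sin(YAW); d=w[:2]-O
print(w,'local',c*d[0]+s*d[1],-s*d[0]+c*d[1])
E
python3 -m inch '[[1,[0,0.02,0.3],[0,0,0]],[1,[0,0.02,0.6],[0,0,0]],[1,[0,0.02,0.73],[0,0,0]],[1,[0,0.02,0.75],[0,0,0]],[1,[0,0.02,0.77],[0,0,0]],[1,[0,0.02,0.79],[0,0,0]],[1,[0,0.02,0.79],[0,0,0]]]'
```

```text
[0.62337348 0.08545637 0.068     ] local 0.05270735050973772 0.09103939907661494
t: 23.35
tcp_pos: [0.6231, 0.0304, 0.0542]
tool_rot: [0.719, 0.695, 0.001, 0.002]
force: [-0.4, 0.4, -2.4]
finger_gap: 0.119
```

```bash
python3 -m inch '[[1,[-0.01,0,0.015],[0,0,0]],[1,[-0.01,0,0.03],[0,0,0]],[1,[-0.01,0,0.03],[0,0,0]],[1,[-0.01,0,0.03],[0,0,0]]]' && python3 -m inch '[[0.2,[0,0,0],[0,0,0]],[0.2,[0,0,0],[0,0,0]],[0.2,[0,0,0],[0,0,0]],[0.2,[0,0,-0.2],[0,0,0]],[0.2,[0,0,-0.6],[0,0,0]],[0.2,[0,0,-0.9],[0,0,0]],[0.2,[0,0,-0.9],[0,0,0]],[0.2,[0,0,-0.9],[0,0,0]]]'
python3 - <<'E'
from h import *
p,d=snapshot('wrist'); cv2.imwrite('pics/w17.png',p)
go(.404,.30,.2,1.538)
E
```

```text
t: 23.75
tcp_pos: [0.6235, 0.0299, 0.0535]
tool_rot: [0.719, 0.695, 0.002, 0.002]
force: [-2.5, 2.6, 11.2]
finger_gap: 0.114
t: 24.55
tcp_pos: [0.6224, 0.0292, 0.1407]
tool_rot: [0.719, 0.695, 0.001, 0.002]
force: [0.2, -0.2, -0.4]
finger_gap: 0.399
shift [ 2.63  -2.266 -0.608] turn [ 0.0002  0.0001 -0.0003] | tcp [0.6214 0.0293 0.1396] th 1.536 t 24.6 F [-0.3  0.1 -0. ] gap 0.400
```

View pics/w17.png

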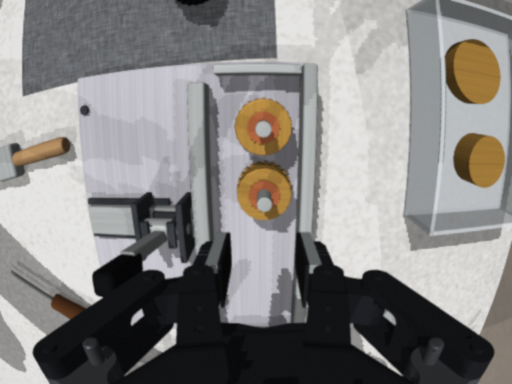

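```bash
python3 -m inch '[[0,[0,0,-0.5],[0,0,0]],[0,[0.9,-0.75,-0.6],[0,0,0]],[0,[0.9,-0.75,-0.6],[0,0,0]],[0,[0.9,-0.75,-0.6],[0,0,0]],[0,[0.9,-0.75,-0.6],[0,0,0]]]' && python3 -m inch '[[0,[0.9,-0.75,0],[0,0,0]],[0,[0.9,-0.75,0],[0,0,0]],[0,[0.9,-0.75,0],[0,0,0]],[0,[0.9,-0.75,0],[0,0,0]]]' && python3 -m inch '[[0,[0.98,-0.76,0.6],[0,0,0]],[0,[0.98,-0.76,0.6],[0,0,0]],[0,[0.98,-0.76,0.6],[0,0,0]],[0,[0.98,-0.76,0.6],[0,0,0]],[0,[0.98,-0.76,0.6],[0,0,0]],[0,[0.98,-0.76,0.6],[0,0,0]]]'
python3 - <<'E'
from h import *
i=camera_info('wrist');np.save('w18.npy',i,allow_pickle=True)
go(.404,.3585,.039,1.538)
p,d=snapshot('wrist'); crop(p,150,100,400,290,3,'pics/w18.png')
E
```

```text
t: 25.1
tcp_pos: [0.5472, 0.1238, 0.1987]
tool_rot: [0.718, 0.696, -0.001, -0.0]
force: [-0.2, 0.2, -1.0]
finger_gap: 0.496
t: 25.5
tcp_pos: [0.4772, 0.2152, 0.1988]
tool_rot: [0.718, 0.696, -0.0, 0.001]
force: [0.4, -0.9, 0.7]
finger_gap: 0.499
t: 26.1
tcp_pos: [0.4083, 0.3141, 0.1397]
tool_rot: [0.72, 0.694, 0.002, 0.002]
force: [0.2, 0.3, 0.4]
finger_gap: 0.501
shift [ 0.442 -0.064  1.007] turn [ 0.0008  0.     -0.0005] | tcp [0.4083 0.3141 0.1397] th 1.535 t 26.1 F [0.2 0.3 0.4] gap 0.501
```

View pics/w18.png

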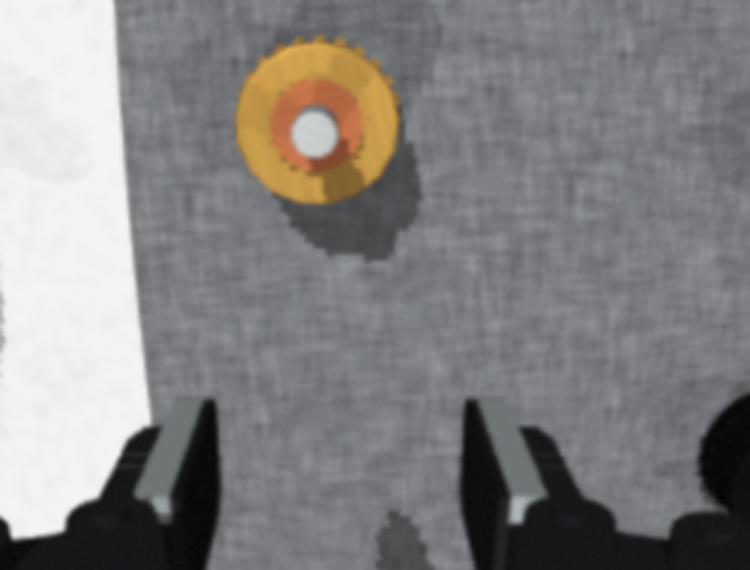

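```bash
python3 - <<'E'
from ov import *
i=np.load('w18.npy',allow_pickle=True).item()
w=world('wrist',150+314/3-.3,100+134/3-.3,z=.060,info=i);print(w.round(4))
go(w[0],w[1],.039,1.538)
E
```

```text
[0.4028 0.3585 0.06  ]
shift [ 0.442 -0.076  1.009] turn [ 0.0008 -0.     -0.0006] | tcp [0.4082 0.3141 0.1399] th 1.534 t 26.1 F [ 1.2 -1.8 -0.3] gap 0.502
```

```bash
python3 -m inch '[[0,[0.442,-0.075,0.4],[0,0,0]],[0,[0.442,-0.075,0.6],[0,0,0]],[0,[0.442,-0.075,0.8],[0,0,0]],[0,[0.442,-0.075,0.98],[0,0,0]],[0,[0.442,-0.075,0.98],[0,0,0]],[0.6,[0.442,-0.075,0.98],[0,0,0]],[1,[0.442,-0.075,0.98],[0,0,0]],[1,[0.442,-0.075,0.98],[0,0,0]],[1,[0.442,-0.075,0.98],[0,0,0]],[1,[0.442,-0.075,0.98],[0,0,0]],[1,[0.442,-0.075,0.98],[0,0,0]]]' 40 && python3 -m inch '[[1,[0,0,-0.4],[0,0,0]],[1,[0,0,-0.85],[0,0,0]],[1,[0,0,-0.85],[0,0,0]],[1,[0,0,-0.85],[0,0,0]]]'
python3 - <<'E'
from h import *
gl(.052,-.020,.13)
p,d=snapshot('wrist'); cv2.imwrite('pics/w19.png',p)
E
```

```text
t: 27.25
tcp_pos: [0.4011, 0.3596, 0.0424]
tool_rot: [0.719, 0.695, 0.002, 0.002]
force: [1.3, -2.0, 6.6]
finger_gap: 0.121
t: 27.65
tcp_pos: [0.3995, 0.3595, 0.1269]
tool_rot: [0.719, 0.695, 0.001, 0.001]
force: [-0.4, -0.6, -2.3]
finger_gap: 0.114
shift [-3.772  2.325 -0.024] turn [ 0.0005 -0.     -0.0002] | tcp [0.3995 0.3595 0.1269] th 1.537 t 27.6 F [-0.4 -0.6 -2.3] gap 0.114
```

View pics/w19.png

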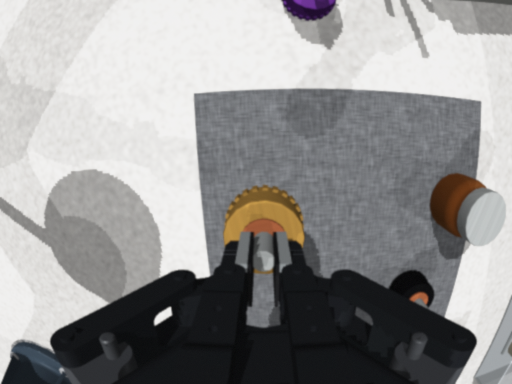

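```bash
python3 -m inch '[[1,[-0.2,0.2,-0.1],[0,0,0]],[1,[-0.5,0.5,-0.1],[0,0,0]],[1,[-0.9,0.95,-0.1],[0,0,0]],[1,[-0.9,0.95,-0.1],[0,0,0]]]' && python3 -m inch '[[1,[-0.4,0.4,0],[0,0,0]],[1,[-0.9,0.95,0],[0,0,0]],[1,[-0.9,0.95,0],[0,0,0]],[1,[-0.9,0.95,0],[0,0,0]]]' && python3 -m inch '[[1,[-0.4,0.3,0],[0,0,0]],[1,[-0.97,0.42,0],[0,0,0]],[1,[-0.97,0.42,0],[0,0,0]]]' && python3 -m inch '[[1,[-0.4,0,0],[0,0,0]],[1,[-0.8,0,0],[0,0,0]],[1,[-1,0,0],[0,0,0]],[1,[-1,0,0],[0,0,0]],[1,[-1,0,0],[0,0,0]]]'
python3 - <<'E'
from h import *
i=camera_info('wrist');np.save('w20.npy',i,allow_pickle=True)
p,d=snapshot('wrist'); cv2.imwrite('pics/w20.png',cv2.resize(p,None,fx=1.5,fy=1.5))
gl(.052,-.020,.0545)
E
```

```text
t: 28.1
tcp_pos: [0.4949, 0.2628, 0.1348]
tool_rot: [0.721, 0.693, 0.0, 0.002]
force: [0.5, -0.2, -2.6]
finger_gap: 0.118
t: 28.5
tcp_pos: [0.5863, 0.1695, 0.1349]
tool_rot: [0.721, 0.693, 0.0, 0.001]
force: [-0.3, 0.0, -3.1]
finger_gap: 0.119
t: 28.8
tcp_pos: [0.6221, 0.0704, 0.1349]
tool_rot: [0.72, 0.693, -0.001, 0.001]
force: [-0.3, 0.4, -2.6]
finger_gap: 0.115
t: 29.3
tcp_pos: [0.617, -0.0243, 0.1356]
tool_rot: [0.719, 0.695, -0.0, -0.001]
force: [-0.4, 0.1, -3.2]
finger_gap: 0.115
shift [-0.017  0.019  0.814] turn [-0.0001 -0.0001 -0.0002] | tcp [ 0.6173 -0.0238  0.1359] th 1.537 t 29.4 F [-0.2  0.2 -2.2] gap 0.115
```

View pics/w20.png

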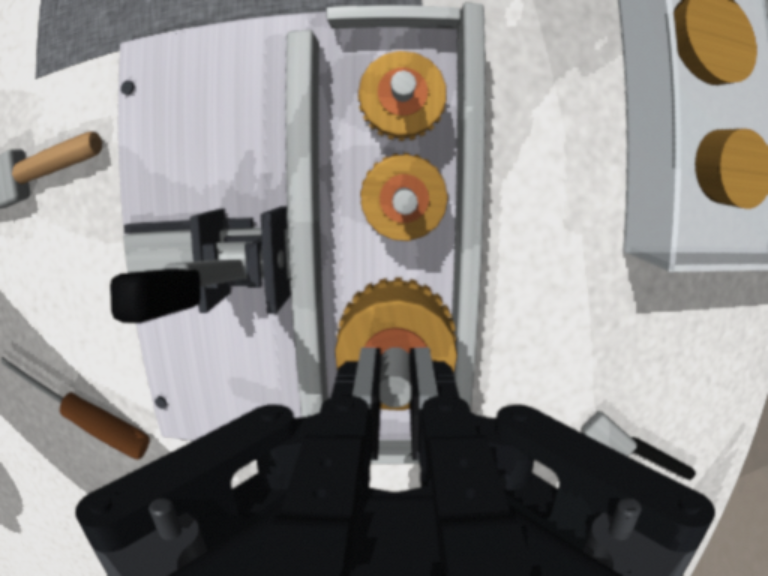

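```bash
python3 -m inch '[[1,[-0.025,0.02,0.3],[0,0,0]],[1,[-0.025,0.02,0.6],[0,0,0]],[1,[-0.025,0.02,0.75],[0,0,0]],[1,[-0.025,0.02,0.79],[0,0,0]],[1,[-0.025,0.02,0.81],[0,0,0]],[1,[-0.025,0.02,0.83],[0,0,0]],[1,[-0.025,0.02,0.84],[0,0,0]],[1,[-0.025,0.02,0.84],[0,0,0]],[1,[-0.025,0.02,0.84],[0,0,0]]]'; python3 - <<'E'
from h import *
gl(.052,-.020,.0545)
E
```

```text
t: 30.25
tcp_pos: [0.6212, -0.0282, 0.0539]
tool_rot: [0.719, 0.695, 0.001, 0.002]
force: [0.2, -0.1, -1.9]
finger_gap: 0.114
shift [ 0.026 -0.023 -0.006] turn [ 0.0006  0.0001 -0.0003] | tcp [ 0.6212 -0.0282  0.0539] th 1.536 t 30.2 F [ 0.2 -0.1 -1.9] gap 0.114
```

```bash
python3 -m inch '[[1,[0,-0.01,0.01],[0,0,0]],[1,[0,-0.01,0.02],[0,0,0]],[1,[0,-0.01,0.03],[0,0,0]],[1,[0,-0.01,0.03],[0,0,0]]]' && python3 -m inch '[[0.2,[0,0,0],[0,0,0]],[0.2,[0,0,0],[0,0,0]],[0.2,[0,0,0],[0,0,0]],[0.2,[0,0,-0.2],[0,0,0]],[0.2,[0,0,-0.6],[0,0,0]],[0.2,[0,0,-0.9],[0,0,0]],[0.2,[0,0,-0.9],[0,0,0]],[0.2,[0,0,-0.9],[0,0,0]]]'
python3 - <<'E'
from h import *
p,d=snapshot('wrist'); cv2.imwrite('pics/w21.png',p)
p,d=snapshot('scene'); crop(p,140,110,310,240,4.5,'pics/s21.png')
gl(-.005,-.115,.16,YAW)
E
```

```text
t: 30.65
tcp_pos: [0.6209, -0.0284, 0.0522]
tool_rot: [0.719, 0.695, 0.001, 0.002]
force: [-0.7, 0.3, 8.4]
finger_gap: 0.116
t: 31.45
tcp_pos: [0.6197, -0.0279, 0.1406]
tool_rot: [0.719, 0.695, 0.001, 0.001]
force: [0.9, -1.3, -0.8]
finger_gap: 0.4
shift [-0.929 -0.564 -0.212] turn [-1.000e-04  0.000e+00  2.498e-01] | tcp [ 0.6184 -0.0277  0.1388] th 1.536 t 31.6 F [1.1 0.6 0.6] gap 0.402
```

View pics/w21.png

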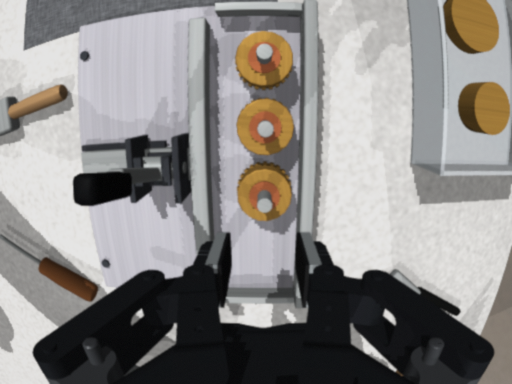

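View pics/s21.png

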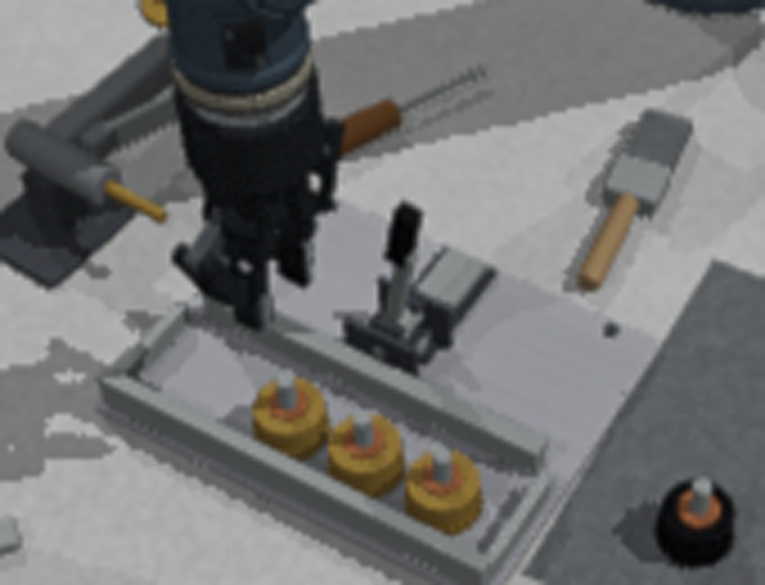

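```bash
python3 -m inch '[[0,[0,0,-0.4],[0,0,0]],[0,[0,0,-0.6],[0,0,0.25]],[0,[-0.93,0,-0.6],[0,0,0.25]],[0,[-0.93,0,-0.6],[0,0,0.25]],[0,[-0.93,-0.56,-0.6],[0,0,0.25]],[0,[-0.93,-0.56,-0.6],[0,0,0.25]],[0,[-0.93,-0.56,-0.6],[0,0,0.25]],[0,[-0.93,-0.56,-0.6],[0,0,0.25]],[0,[-0.93,-0.56,-0.6],[0,0,0.25]],[0,[-0.93,-0.56,-0.2],[0,0,0.25]],[0,[-0.93,-0.56,-0.2],[0,0,0.25]],[0,[-0.93,-0.56,-0.2],[0,0,0.25]],[0,[-0.93,-0.56,-0.2],[0,0,0.25]],[0,[-0.93,-0.56,-0.2],[0,0,0.25]]]'
python3 - <<'E'
from h import *
i=camera_info('wrist');np.save('w22.npy',i,allow_pickle=True)
p,d=snapshot('wrist'); crop(p,180,140,380,300,4,'pics/w22.png')
gl(-.003,-.115,.046,YAW)
E
```

```text
t: 32.95
tcp_pos: [0.5598, -0.1187, 0.159]
tool_rot: [1.0, -0.016, 0.0, -0.0]
force: [-0.1, -0.1, -0.3]
finger_gap: 0.498
shift [ 0.007 -0.002  1.134] turn [ 0.     -0.0002 -0.    ] | tcp [ 0.56   -0.1188  0.1594] th -0.033 t 33.0 F [ 0.3  0.1 -0.2] gap 0.499
```

View pics/w22.png

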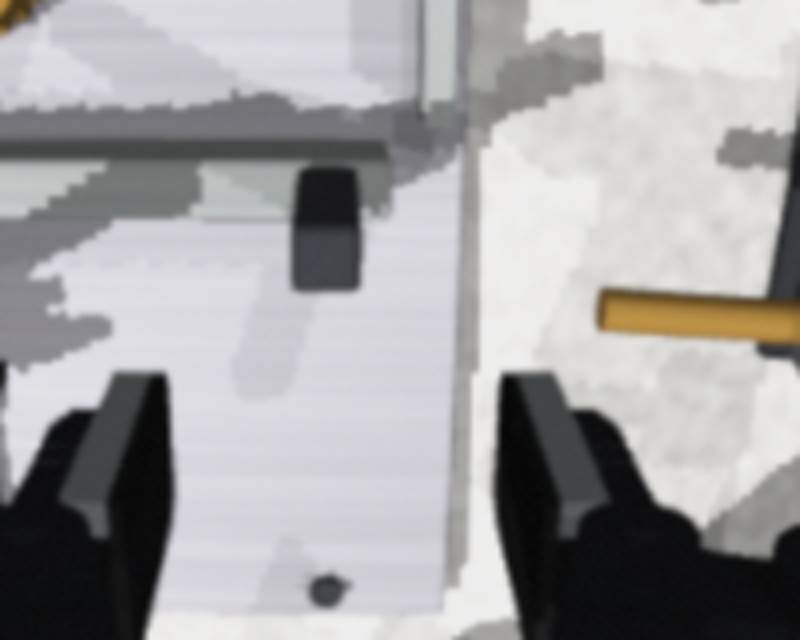

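```bash
python3 - <<'E'
from ov import *
i=np.load('w22.npy',allow_pickle=True).item()
w=world('wrist',261.3,204.3,z=.086,info=i);c,s=np.cos(YAW),np.sin(YAW); d=w[:2]-O
print(w,'local',c*d[0]+s*d[1],-s*d[0]+c*d[1])
E
python3 -m inch '[[0,[0,0,0.5],[0,0,0]],[0,[0,0,0.9],[0,0,0]],[0,[0,0,0.9],[0,0,0]]]' && python3 -m inch '[[0,[0,0,0.2],[0,0,0]],[0,[0,0,0.2],[0,0,0]],[1,[0,0,0.2],[0,0,0]],[1,[0,0,0.2],[0,0,0]],[1,[0,0,0.2],[0,0,0]],[1,[0,0,0.2],[0,0,0]],[1,[0,0,0.2],[0,0,0]]]' 50
```

```text
[ 0.5591902  -0.11855026  0.086     ] local -0.004730592621821425 -0.11496808688281986
t: 33.3
tcp_pos: [0.5565, -0.1174, 0.0653]
tool_rot: [1.0, -0.017, -0.004, -0.002]
force: [-0.6, 0.8, -0.9]
finger_gap: 0.5
t: 34.0
tcp_pos: [0.5614, -0.1173, 0.0521]
tool_rot: [1.0, -0.018, 0.002, -0.001]
force: [1.1, 5.4, 3.3]
finger_gap: 0.157
```

```bash
python3 -m inch '[[1,[0.05,0,0],[0,0,0]],[1,[0.1,0,0],[0,0,0]],[1,[0.15,0,0],[0,0,0]],[1,[0.2,0,0],[0,0,0]],[1,[0.22,0,0],[0,0,0]],[1,[0.24,0,0],[0,0,0]],[1,[0.26,0,0],[0,0,0]],[1,[0.27,0,0],[0,0,0]],[1,[0.28,0,0],[0,0,0]],[1,[0.28,0,0],[0,0,0]],[1,[0.28,0,0],[0,0,0]]]'
```

```text
t: 35.1
tcp_pos: [0.587, -0.1183, 0.0521]
tool_rot: [1.0, -0.017, -0.0, -0.001]
force: [-4.1, 4.0, 4.6]
finger_gap: 0.156
```

```bash
for k in 1 2 3; do python3 -m inch '[[1,[0.01,0,0],[0,0,0]],[1,[0.02,0,0],[0,0,0]],[1,[0.02,0,0],[0,0,0]]]' | egrep 'tcp|force'; done
```

```text
tcp_pos: [0.5887, -0.1183, 0.0521]
force: [-5.6, 5.1, 5.5]
tcp_pos: [0.5907, -0.1184, 0.0521]
force: [-4.7, 3.0, 6.5]
tcp_pos: [0.5927, -0.1185, 0.0521]
force: [-6.2, 4.7, 5.4]
```

```bash
python3 - <<'E'
from h import *
p,d=snapshot('wrist'); cv2.imwrite('pics/w23.png',cv2.resize(p,None,fx=1.5,fy=1.5))
go(0,0,0)
E
```

```text
shift [-5.964 -0.978  0.528] | tcp [ 0.5927 -0.1184  0.0521] th -0.035 t 36.0 F [-5.3  4.3  5.8] gap 0.154
```

View pics/w23.png

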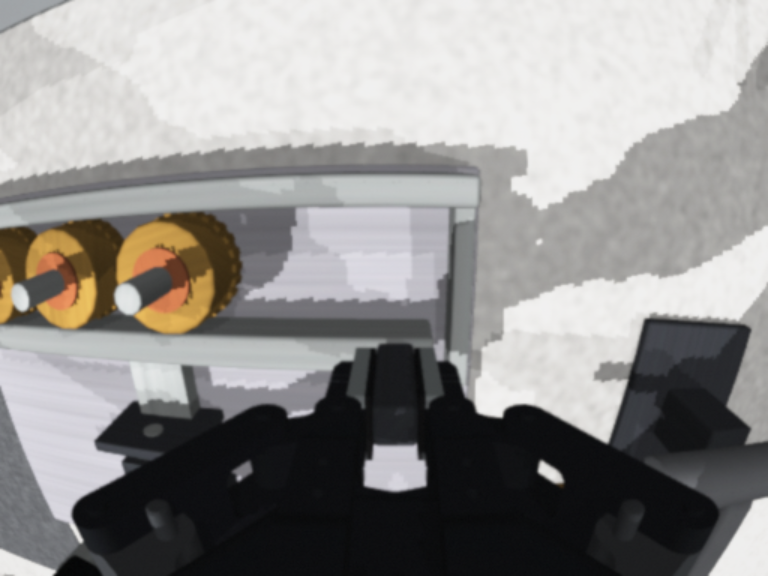

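```bash
for k in 1 2; do python3 -m inch '[[1,[0.01,0,0],[0,0,0]],[1,[0.015,0,0],[0,0,0]],[1,[0.015,0,0],[0,0,0]]]' | egrep 'tcp|force'; done
```

```text
tcp_pos: [0.5931, -0.1185, 0.0521]
force: [-7.3, 3.0, 6.9]
tcp_pos: [0.5931, -0.1184, 0.0521]
force: [-10.1, 1.9, 8.6]
```

```bash
for k in 1 2; do python3 -m inch '[[1,[0.01,0,0],[0,0,0]],[1,[0.02,0,0],[0,0,0]],[1,[0.02,0,0],[0,0,0]]]' | egrep 'tcp|force'; done; python3 - <<'E'
from h import *
p,d=snapshot('scene'); crop(p,140,110,310,240,4.5,'pics/s24.png')
E
```

```text
tcp_pos: [0.5932, -0.1184, 0.0521]
force: [-14.0, 1.1, 11.8]
tcp_pos: [0.5932, -0.1184, 0.052]
force: [-17.3, 0.7, 14.4]
```

View pics/s24.png

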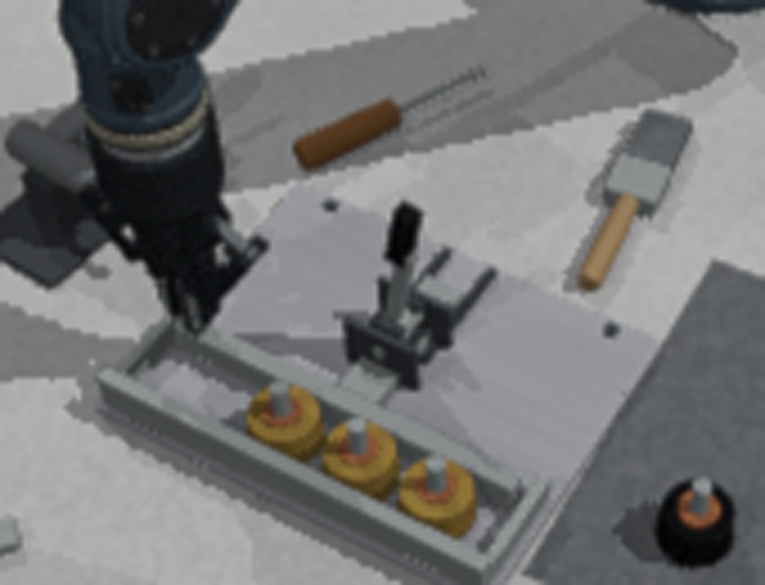

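```bash
python3 -m inch '[[0,[0,0,0],[0,0,0]],[0,[0,0,0],[0,0,0]],[0,[0,0,0],[0,0,0]],[0,[0,0,-0.4],[0,0,0]],[0,[0,0,-0.9],[0,0,0]],[0,[0,0,-0.9],[0,0,0]]]' && python3 -m inch '[[0,[0,0,-0.5],[0,0,0]],[0,[0,0,-0.8],[0,0,0]],[0,[0,0,-0.8],[0,0,0]]]'
python3 - <<'E'
from h import *
i=camera_info('wrist');np.save('w25.npy',i,allow_pickle=True)
p,d=snapshot('wrist'); cv2.imwrite('pics/w25.png',cv2.resize(p,None,fx=1.5,fy=1.5))
gl(-.04,-.003,.20)
E
```

```text
t: 37.9
tcp_pos: [0.6069, -0.1222, 0.1472]
tool_rot: [1.0, -0.017, 0.009, 0.003]
force: [0.8, 0.0, 0.3]
finger_gap: 0.498
t: 38.2
tcp_pos: [0.6049, -0.1215, 0.2253]
tool_rot: [1.0, -0.017, 0.007, 0.002]
force: [0.3, 0.2, 0.1]
finger_gap: 0.503
shift [-0.796 -1.128  0.218] turn [ 0.0014 -0.0007 -0.2502] | tcp [ 0.6031 -0.1209  0.2228] th -0.034 t 38.2 F [-1.4 -0.1 -0.2] gap 0.501
```

View pics/w25.png

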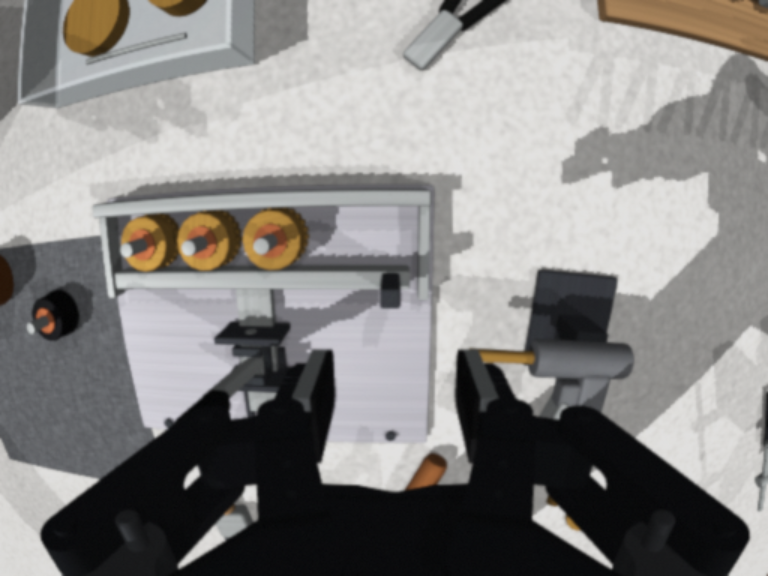

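```bash
python3 -m inch '[[-0.5,[0,-0.2,-0.2],[0,0,-0.25]],[-0.5,[-0.8,-0.9,-0.2],[0.0014,-0.0007,-0.25]],[-0.5,[-0.8,-0.9,-0.2],[0.0014,-0.0007,-0.25]],[-0.5,[-0.8,-0.9,-0.2],[0.0014,-0.0007,-0.25]],[-0.5,[-0.8,-0.9,-0.2],[0.0014,-0.0007,-0.25]],[-0.5,[-0.8,-0.9,-0.2],[0.0014,-0.0007,-0.25]],[-0.5,[-0.8,-0.9,-0.2],[0.0014,-0.0007,-0.25]],[-0.5,[-0.8,-0.9,-0.2],[0.0014,-0.0007,-0.25]],[-0.5,[-0.8,-0.9,-0.2],[0.0014,-0.0007,-0.25]],[-0.5,[-0.8,-0.9,-0.2],[0.0014,-0.0007,-0.25]],[-0.5,[-0.8,-0.9,-0.2],[0.0014,-0.0007,-0.25]],[-0.5,[-0.8,-0.9,-0.2],[0.0014,-0.0007,-0.25]],[-0.5,[-0.8,-0.9,-0.2],[0.0014,-0.0007,-0.25]]]'
python3 - <<'E'
from h import *
i=camera_info('wrist');np.save('w26.npy',i,allow_pickle=True)
p,d=snapshot('wrist'); cv2.imwrite('pics/w26.png',cv2.resize(p,None,fx=1.5,fy=1.5))
gl(-.04,-.002,.115)
print(proj('wrist',cradle_pts(O,YAW,[-.04,-.002,.157])[0],i)*1.5)
E
```

```text
t: 39.55
tcp_pos: [0.5238, -0.0274, 0.2389]
tool_rot: [0.72, 0.694, -0.002, -0.004]
force: [0.2, -0.5, 0.3]
finger_gap: 0.75
shift [0.228 0.039 1.241] turn [-0.0012 -0.0004 -0.0004] | tcp [ 0.5239 -0.0275  0.2391] th 1.535 t 39.6 F [-0.5 -1.   0.3] gap 0.753
[403.78115703 257.35065943]
```

View pics/w26.png

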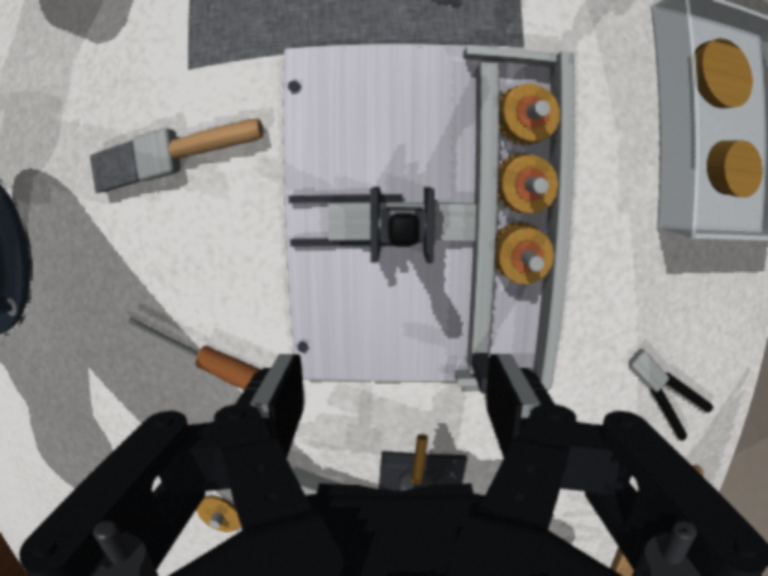

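```bash
python3 - <<'E'
from ov import *
i=np.load('w26.npy',allow_pickle=True).item()
c,s=np.cos(YAW),np.sin(YAW)
for z in (.157,.15):
  w=world('wrist',404/1.5,230/1.5,z=z,info=i); d=w[:2]-O
  print(w,'local',c*d[0]+s*d[1],-s*d[0]+c*d[1])
E
```

```text
[0.52821024 0.0096866  0.157     ] local -0.03991202186432674 0.012180320407672965
[0.52827258 0.00868677 0.15      ] local -0.03981682128849921 0.011183087176347578
```

```bash
python3 -m inch '[[-0.5,[0.343,0.04,0.2],[0,0,0]],[-0.5,[0.343,0.04,0.5],[0,0,0]],[-0.5,[0.343,0.04,0.5],[0,0,0]],[-0.5,[0.343,0.04,0.5],[0,0,0]]]' && python3 -m inch '[[-0.5,[0,0,0.4],[0,0,0]],[-0.5,[0,0,0.74],[0,0,0]],[-0.5,[0,0,0.74],[0,0,0]],[-0.5,[0,0,0.74],[0,0,0]],[1,[0,0,0.74],[0,0,0]],[1,[0,0,0.74],[0,0,0]],[1,[0,0,0.74],[0,0,0]],[1,[0,0,0.74],[0,0,0]],[1,[0,0,0.74],[0,0,0]],[1,[0,0,0.74],[0,0,0]],[1,[0,0,0.74],[0,0,0]]]' 50
python3 - <<'E'
from h import *
gl(-.04,.0095,.114)
gl(-.04,.095,.029)
p,d=snapshot('wrist'); cv2.imwrite('pics/w27.png',p)
E
```

```text
t: 40.0
tcp_pos: [0.5289, 0.0066, 0.1898]
tool_rot: [0.719, 0.695, -0.002, -0.003]
force: [0.0, -0.5, 1.0]
finger_gap: 0.749
t: 41.1
tcp_pos: [0.5291, 0.0067, 0.1175]
tool_rot: [0.719, 0.695, -0.001, -0.002]
force: [-2.5, -0.5, 5.8]
finger_gap: 0.179
shift [ 0.002 -0.011  0.035] turn [-0.0007 -0.0003 -0.0002] | tcp [0.5291 0.0067 0.1175] th 1.536 t 41.1 F [-2.5 -0.5  5.8] gap 0.179
shift [ 0.856 -0.008  0.886] turn [-0.0007 -0.0003 -0.0002] | tcp [0.5291 0.0067 0.1175] th 1.536 t 41.1 F [-2.5 -0.5  5.8] gap 0.179
```

View pics/w27.png

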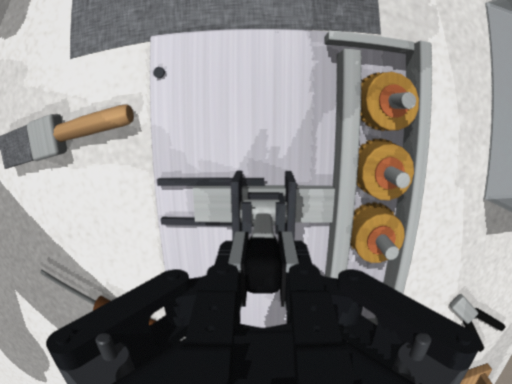

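```bash
python3 -m inch '[[1,[0.114,0,0.019],[0,0,0]],[1,[0.252,0,0.06],[0,0,0]],[1,[0.382,0,0.122],[0,0,0]],[1,[0.501,0,0.203],[0,0,0]],[1,[0.607,0,0.301],[0,0,0]],[1,[0.696,0,0.413],[0,0,0]],[1,[0.769,0,0.538],[0,0,0]],[1,[0.821,0,0.672],[0,0,0]],[1,[0.845,0,0.764],[0,0,0]],[1,[0.859,0,0.855],[0,0,0]],[1,[0.86,0,0.9],[0,0,0]],[1,[0.86,0,0.92],[0,0,0]],[1,[0.86,0,0.92],[0,0,0]]]'
python3 - <<'E'
from h import *
gl(-.04,.095,.029)
p,d=snapshot('wrist'); cv2.imwrite('pics/w28.png',p)
p,d=snapshot('scene'); crop(p,140,90,310,220,4.5,'pics/s28.png')
E
```

```text
t: 42.45
tcp_pos: [0.5322, 0.0953, 0.0254]
tool_rot: [0.719, 0.695, 0.001, -0.003]
force: [-0.2, 10.3, 4.6]
finger_gap: 0.178
shift [-0.028 -0.013 -0.036] turn [-0.0005 -0.0008 -0.0004] | tcp [0.5322 0.0953 0.0254] th 1.535 t 42.5 F [-0.2 10.3  4.6] gap 0.178
```

View pics/s28.png

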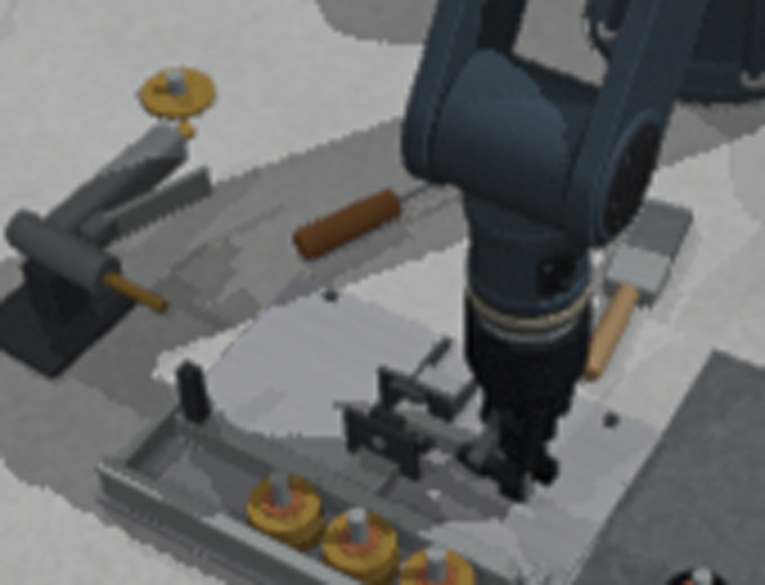

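```bash
python3 -m inch '[[0.2,[0,0,0],[0,0,0]],[0.2,[0,0,0],[0,0,0]],[0.2,[0,0,0],[0,0,0]],[0.2,[0,0,-0.4],[0,0,0]],[0.2,[0,0,-0.8],[0,0,0]],[0.2,[0,0,-0.8],[0,0,0]]]' && python3 -m inch '[[0.2,[-0.3,0,-0.5],[0,0,0]],[0.2,[-0.7,0,-0.9],[0,0,0]],[0.2,[-0.7,0,-0.9],[0,0,0]],[0.2,[-0.7,0,-0.9],[0,0,0]],[0.2,[-0.7,0,-0.9],[0,0,0]]]'
python3 - <<'E'
from ov import *
i=camera_info('wrist');np.save('w29.npy',i,allow_pickle=True)
p,d=snapshot('wrist'); cv2.imwrite('pics/w29.png',cv2.resize(p,None,fx=1.5,fy=1.5))
go(0,0,0,1.538)
p,d=snapshot('scene'); crop(p,140,90,310,220,4.5,'pics/s29.png')
E
```

```text
t: 43.15
tcp_pos: [0.5353, 0.0924, 0.1085]
tool_rot: [0.719, 0.695, 0.002, 0.001]
force: [1.1, 0.4, -0.8]
finger_gap: 0.4
t: 43.65
tcp_pos: [0.5286, 0.0231, 0.1929]
tool_rot: [0.719, 0.695, -0.002, -0.004]
force: [-0.4, -0.3, -0.6]
finger_gap: 0.402
shift [-0.423 -5.253  1.973] turn [-0.0015 -0.0005 -0.0003] | tcp [0.5283 0.0235 0.1924] th 1.536 t 43.7 F [-0.4  0.3  0.4] gap 0.400
```

View pics/w29.png

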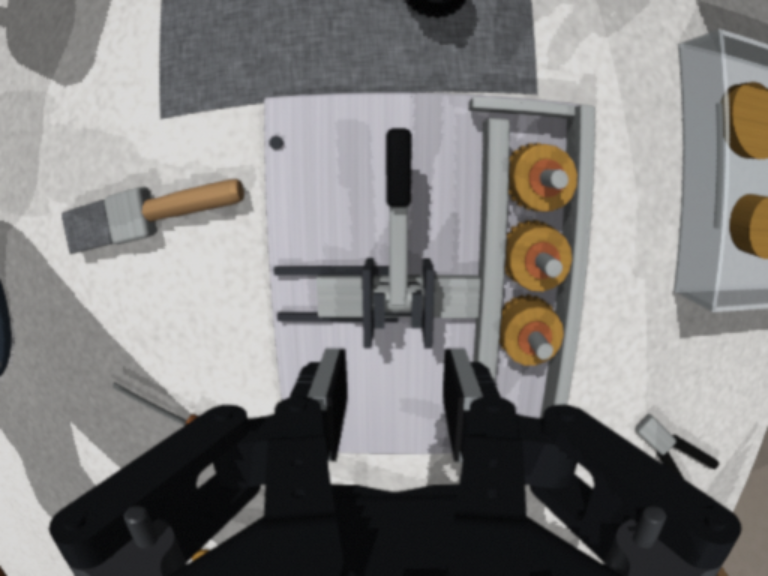

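View pics/s29.png

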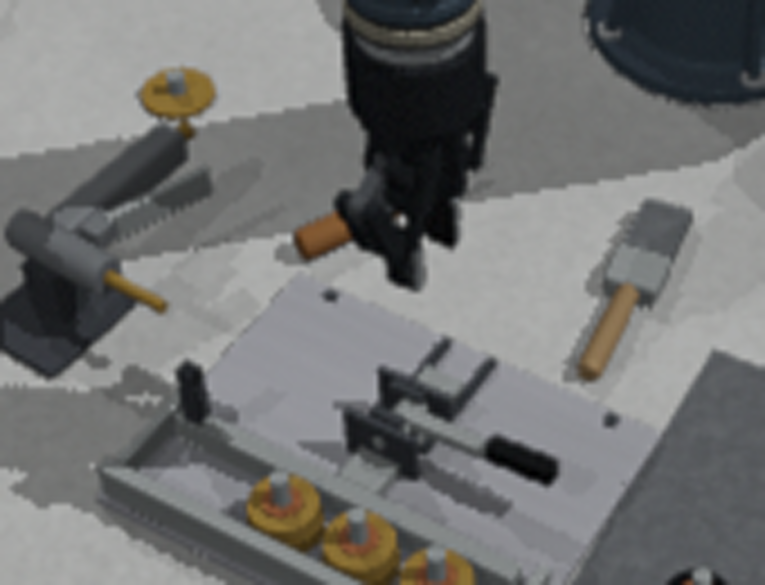

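```bash
python3 -m inch '[[-0.5,[-0.4,0,-0.6],[0,0,0]],[-1,[-0.95,-0.3,-0.6],[0,0,0]],[-1,[-0.95,-0.3,-0.6],[0,0,0]],[-1,[-0.95,-0.3,-0.6],[0,0,0]]]' && python3 -m inch '[[-1,[-0.95,-0.3,0],[0,0,0]],[-1,[-0.95,-0.3,0],[0,0,0]],[-1,[-0.95,-0.3,0],[0,0,0]]]' && python3 -m inch '[[-1,[-0.95,-0.5,0],[0,0,0.265]],[-1,[-0.95,-0.5,0],[0,0,0.265]],[-1,[-0.95,-0.5,0],[0,0,0.265]],[-1,[-0.95,-0.5,0],[0,0,0.265]],[-1,[-0.95,-0.5,0],[0,0,0.265]],[-1,[-0.95,-0.5,0],[0,0,0.265]],[-1,[-0.95,-0.5,0],[0,0,0.265]],[-1,[-0.95,-0.5,0],[0,0,0.265]],[-1,[-0.95,-0.5,0],[0,0,0.265]],[-1,[-0.95,-0.5,0],[0,0,0.265]],[-1,[-0.95,-0.5,0],[0,0,0.265]],[-1,[-0.95,-0.5,0],[0,0,0.265]],[-1,[-0.95,-0.5,0],[0,0,0.265]],[-1,[-0.95,-0.5,0],[0,0,0.265]]]'
python3 - <<'E'
from ov import *
i=camera_info('wrist');np.save('w30.npy',i,allow_pickle=True)
p,d=snapshot('wrist'); cv2.imwrite('w30.png',p)
overlay(p,'wrist',160,60,460,285,2.6,'pics/w30.png',O,YAW,gap=50,gun=(np.array([.5118,-.2774]),-.127),info=i)
go(.4412,-.2619,.15,-.127)
E
```

```text
t: 44.15
tcp_pos: [0.4959, -0.0727, 0.2535]
tool_rot: [0.72, 0.694, -0.002, -0.003]
force: [-0.5, 0.8, 0.2]
finger_gap: 0.996
t: 44.45
tcp_pos: [0.4628, -0.1686, 0.2526]
tool_rot: [0.721, 0.693, -0.002, -0.003]
force: [0.8, 0.5, 0.1]
finger_gap: 0.996
t: 45.85
tcp_pos: [0.4107, -0.2577, 0.2535]
tool_rot: [0.998, -0.063, -0.003, -0.002]
force: [-0.6, 0.6, 0.2]
finger_gap: 0.996
shift [0.315 0.003 1.035] turn [-0.0004  0.001   0.0001] | tcp [ 0.4106 -0.2579  0.2537] th -0.126 t 45.9 F [ 0.1 -0.4  0.8] gap 0.999
```

View pics/w30.png

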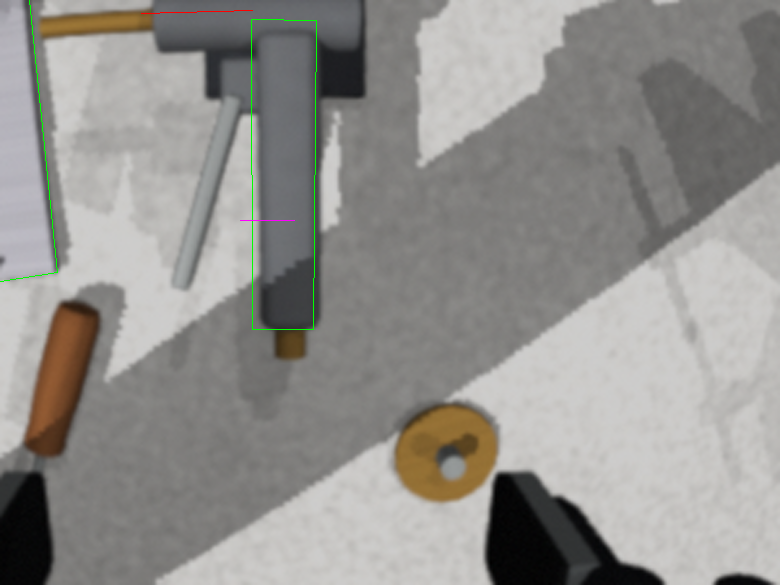

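```bash
python3 - <<'E'
from ov import *
go(.441,-.2645,.14,-.112)
E
```

```text
shift [0.317 0.029 1.135] turn [-0.0004  0.001  -0.0023] | tcp [ 0.4106 -0.2579  0.2537] th -0.126 t 45.9 F [ 0.1 -0.4  0.8] gap 0.999
```

```bash
python3 -m inch '[[-1,[0.317,-0.02,0.5],[-0.0004,0.001,-0.0023]],[-1,[0.317,-0.02,0.95],[-0.0004,0.001,-0.0023]],[-1,[0.317,-0.02,0.95],[-0.0004,0.001,-0.0023]],[-1,[0.317,-0.02,0.95],[-0.0004,0.001,-0.0023]],[-1,[0.317,-0.02,0.95],[-0.0004,0.001,-0.0023]]]'
python3 - <<'E'
from ov import *
i=camera_info('wrist');np.save('w31.npy',i,allow_pickle=True)
p,d=snapshot('wrist'); cv2.imwrite('w31.png',p)
overlay(p,'wrist',130,80,400,290,2.8,'pics/w31.png',O,YAW,gap=50,gun=(np.array([.5112,-.2793]),-.112),info=i)
go(.4412,-.2619,.15,-.127)
E
```

```text
t: 46.4
tcp_pos: [0.4422, -0.2612, 0.1608]
tool_rot: [0.998, -0.057, 0.001, 0.001]
force: [0.7, -0.7, 0.8]
finger_gap: 0.998
shift [-0.012  0.006  0.113] turn [ 0.0006 -0.0006  0.002 ] | tcp [ 0.4424 -0.2614  0.1613] th -0.114 t 46.5 F [0.7 0.1 1.1] gap 1.004
```

View pics/w31.png

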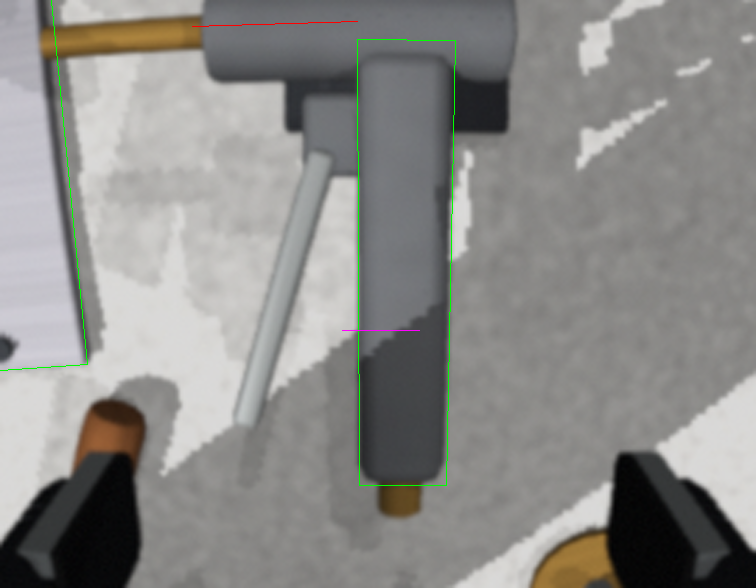

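```bash
python3 - <<'E'
from ov import *
g=cradle_pts([.5108,-.2793],-.112,[[-.072,.0065,.047],[-.072,.0115,.09]])
print(g)
go(*g[1],-.112);go(*g[0],-.112)
E
```

```text
[[ 0.43997759 -0.26479357  0.047     ]
 [ 0.44053642 -0.2598249   0.09      ]]
shift [-0.023 -0.016  0.713] turn [ 0.0006 -0.0006 -0.0003] | tcp [ 0.4424 -0.2614  0.1613] th -0.114 t 46.5 F [0.7 0.1 1.1] gap 1.004
shift [-0.025  0.032  1.143] turn [ 0.0006 -0.0006 -0.0003] | tcp [ 0.4424 -0.2614  0.1613] th -0.114 t 46.5 F [0.7 0.1 1.1] gap 1.004
```

```bash
python3 -m inch '[[-1,[-0.024,-0.02,0.4],[0,0,0]],[-1,[-0.024,-0.02,0.7],[0,0,0]],[-1,[-0.024,-0.02,0.7],[0,0,0]],[-1,[-0.024,-0.02,0.7],[0,0,0]]]' && python3 -m inch '[[-1,[0,0,0.2],[0,0,0]],[-1,[0,0,0.43],[0,0,0]],[-1,[0,0,0.43],[0,0,0]],[-1,[0,0.03,0.43],[0,0,0]],[-1,[0,0.05,0.43],[0,0,0]],[-1,[0,0.05,0.43],[0,0,0]]]'
python3 - <<'E'
from ov import *
p,d=snapshot('wrist'); crop(p,130,120,400,330,2.8,'pics/w32.png')
go(.44,-.2648,.047,-.112)
E
```

```text
t: 46.85
tcp_pos: [0.4401, -0.259, 0.0906]
tool_rot: [0.998, -0.057, 0.001, 0.001]
force: [0.5, 0.1, -0.5]
finger_gap: 0.999
t: 47.45
tcp_pos: [0.4398, -0.2645, 0.0474]
tool_rot: [0.998, -0.057, 0.001, 0.002]
force: [-0.0, -0.7, -0.2]
finger_gap: 1.002
shift [0.006 0.007 0.001] turn [ 0.0004 -0.0004 -0.0004] | tcp [ 0.4395 -0.2641  0.0471] th -0.114 t 47.5 F [-0.2  0.6  0. ] gap 0.999
```

View pics/w32.png

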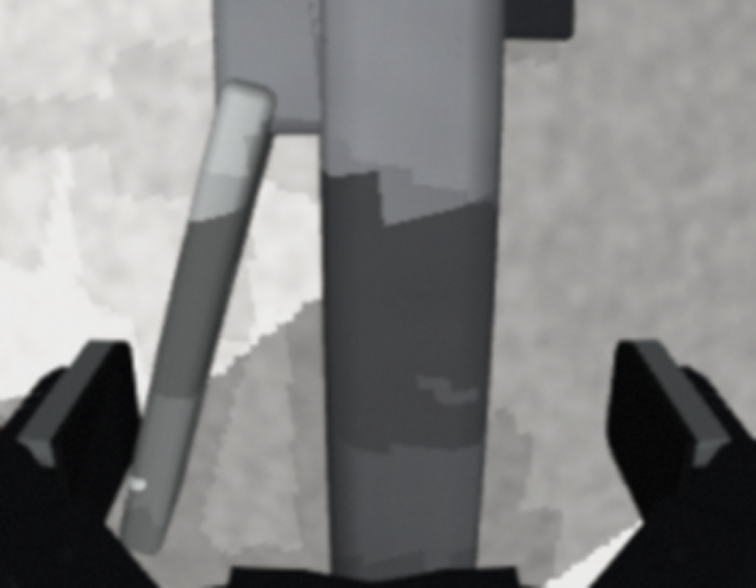

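```bash
python3 -m inch '[[1,[0,0,0],[0,0,0]],[1,[0,0,0],[0,0,0]],[1,[0,0,0],[0,0,0]],[1,[0,0,0],[0,0,0]],[1,[0,0,0],[0,0,0]],[1,[0,0,0],[0,0,0]],[1,[0,0,0],[0,0,0]],[1,[0,0,0],[0,0,0]]]' 35
python3 - <<'E'
from ov import *
p,d=snapshot('wrist'); crop(p,130,120,400,330,2.8,'pics/w33.png')
E
python3 -m inch '[[1,[0,0,0],[0,0,0]],[1,[0,0,0],[0,0,0]],[1,[0,0,0],[0,0,0]],[1,[0,0,0],[0,0,0]],[-1,[0,0,0],[0,0,0]],[-1,[0,0,0],[0,0,0]],[-1,[0,0,0],[0,0,0]],[-1,[0,0,0],[0,0,0]],[-1,[0,0,0],[0,0,0]],[-1,[0,0,0],[0,0,0]],[-1,[0,0,0],[0,0,0]],[-1,[0,0,0],[0,0,0]]]'
python3 - <<'E'
from ov import *
p,d=snapshot('wrist'); crop(p,130,120,400,330,2.8,'pics/w34.png')
E
```

```text
t: 48.3
tcp_pos: [0.4375, -0.2637, 0.0465]
tool_rot: [0.998, -0.056, -0.001, 0.001]
force: [-5.9, -1.5, 7.7]
finger_gap: 0.43
t: 49.55
tcp_pos: [0.4389, -0.2635, 0.046]
tool_rot: [0.998, -0.057, 0.0, 0.001]
force: [-0.1, -0.8, -0.6]
finger_gap: 1.0
```

View pics/w33.png

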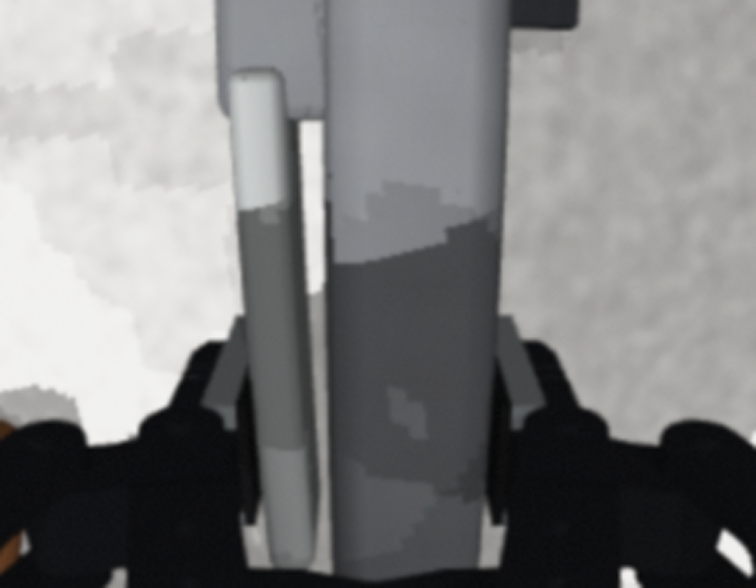

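View pics/w34.png

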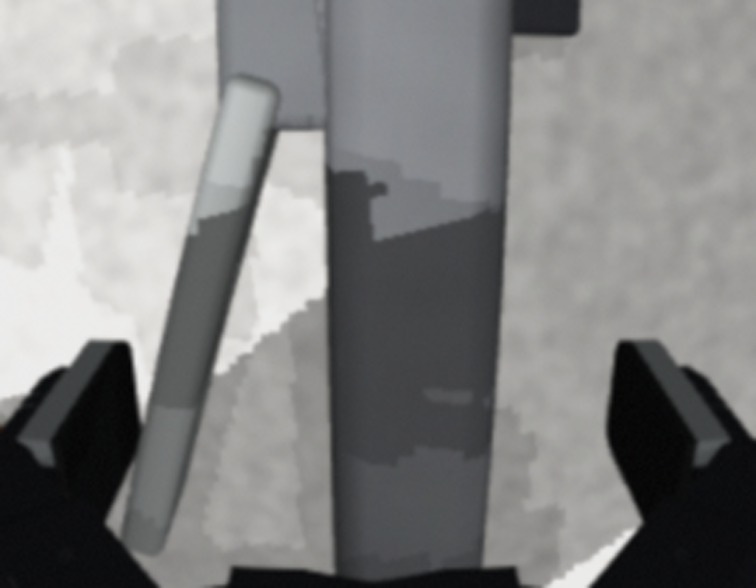

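```bash
python3 -m inch '[[1,[0,0,0],[0,0,0]],[1,[0,0,0],[0,0,0]],[1,[0,0,0],[0,0,0]],[1,[0,0,0],[0,0,0]],[1,[0,0,0],[0,0,0]],[1,[0,0,0],[0,0,0]],[1,[0,0,0],[0,0,0]],[1,[0,0,0],[0,0,0]],[1,[0,0,0],[0,0,0]]]' 35
python3 - <<'E'
from ov import *
p,d=snapshot('wrist'); crop(p,130,120,400,330,2.8,'pics/w35.png')
E
python3 -m inch '[[1,[0,0,0],[0,0,0]],[1,[0,0,0],[0,0,0]],[1,[0,0,0],[0,0,0]],[1,[0,0,0],[0,0,0]],[-1,[0,0,0],[0,0,0]],[-1,[0,0,0],[0,0,0]],[-1,[0,0,0],[0,0,0]],[-1,[0,0,0],[0,0,0]],[-1,[0,0,0],[0,0,0]],[-1,[0,0,0],[0,0,0]],[-1,[0,-0.03,0],[0,0,0]],[-1,[0,-0.03,-0.4],[0,0,0]],[-1,[0,-0.03,-0.9],[0,0,0]],[-1,[0,-0.03,-0.9],[0,0,0]]]' && python3 -m inch '[[-1,[-0.3,0,-0.9],[0,0,0]],[-1,[-0.3,0,-0.9],[0,0,0]],[-1,[-0.3,0,-0.9],[0,0,0]],[-1,[-0.3,0,-0.9],[0,0,0]],[-1,[-0.3,0,-0.9],[0,0,0]]]'
python3 - <<'E'
from ov import *
p,d=snapshot('wrist'); cv2.imwrite('pics/w36.png',cv2.resize(p,None,fx=1.5,fy=1.5))
p,d=snapshot('scene'); crop(p,110,70,350,250,3.2,'pics/s36.png')
p,d=snapshot('top'); crop(p,135,145,335,295,4,'pics/t36.png')
E
```

```text
t: 50.5
tcp_pos: [0.4375, -0.2637, 0.0464]
tool_rot: [0.998, -0.056, -0.001, 0.001]
force: [-5.6, -2.1, 7.1]
finger_gap: 0.429
t: 51.95
tcp_pos: [0.4423, -0.2629, 0.1411]
tool_rot: [0.998, -0.057, 0.005, 0.004]
force: [1.6, -1.0, 0.2]
finger_gap: 1.0
t: 52.45
tcp_pos: [0.4089, -0.2561, 0.2249]
tool_rot: [0.998, -0.057, -0.001, -0.0]
force: [0.9, -0.7, -0.8]
finger_gap: 0.994
```

View pics/w35.png

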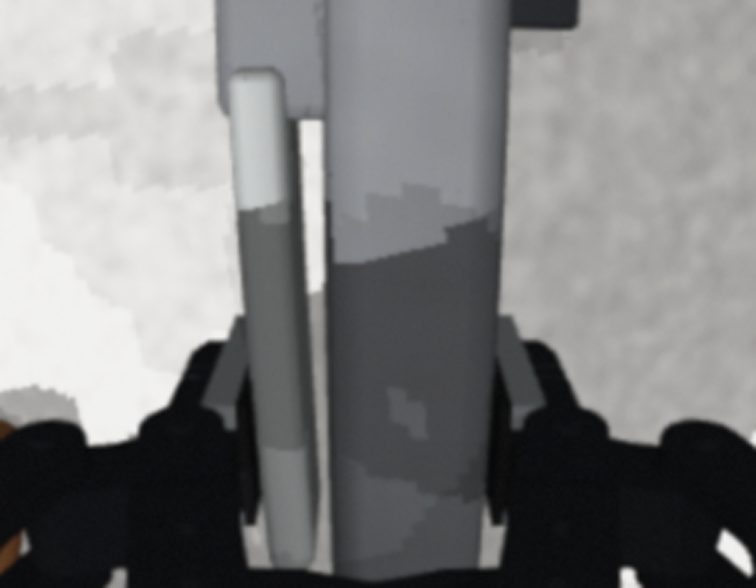

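View pics/w36.png

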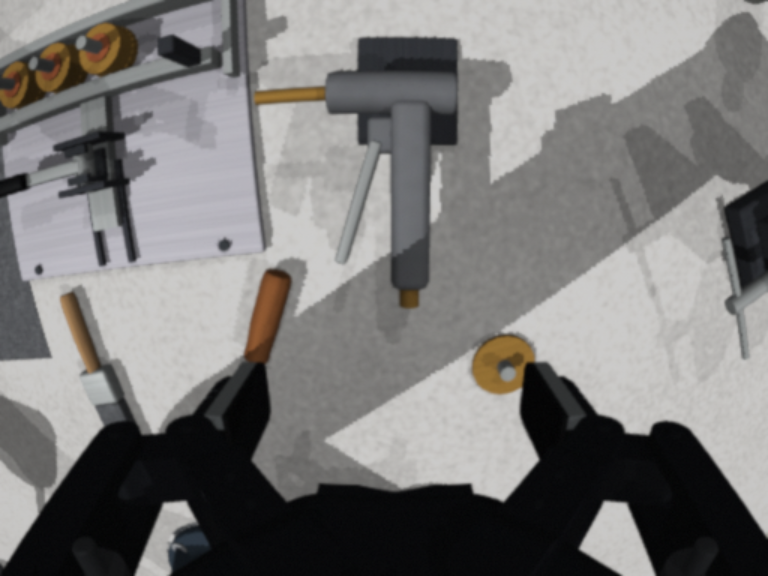

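View pics/s36.png

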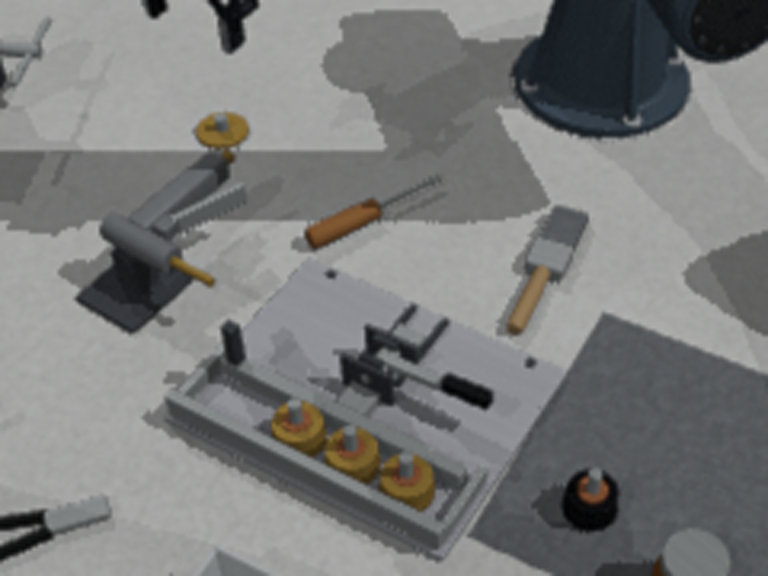

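View pics/t36.png

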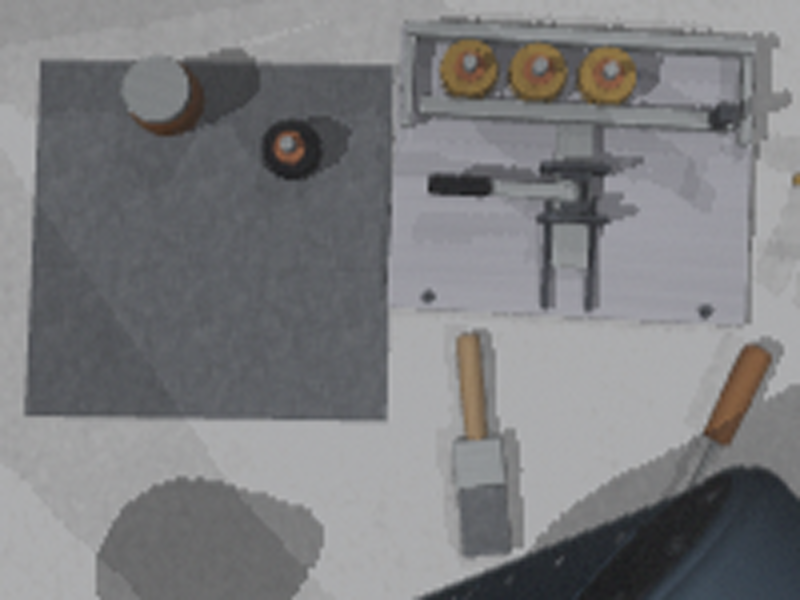

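```bash
python3 - <<'E'
from station import *
print(sense()['t'],sense()['force']); print(sign_off())
E
```

```text
52.6 [ 0.50286729  0.25625797 -0.22704355]
the job is handed in; nothing more can be done
None
```

I did the job as asked and handed it in at 52.6 s. The hand-in gave no verdict.

- **Clamping:** I flipped the lever upright and slid the jaw open. I then stood the three brass barrels against the fence and pushed the jaw up until it stopped on them at about 17 N. After that I flipped the lever down past its stop.
- **Air bursts:** I gave two bursts after locking. Pictures show the trigger fully in both times, and back at rest after each. Each squeeze was timed to last about a second.
- **Last checks:** The final pictures show three upright barrels between jaw and fence. The lever lies where it was at the start to within about a pixel. The jar is upright, the black and purple look-alikes are untouched, and the robot is clear.

There were some irregularities:
- **Mistyped row:** When I first let go of the lever, a wrong move row gave a brief extra motion and left the lever at about 1.37 rad. That still counts as free, and I corrected for it before locking.
- **Moved barrel:** One barrel had shifted a few centimetres during the run. I measured it again before picking it up.
- **Left on the bench:** A low brass disc near the air gun, about 28 mm high, is not a barrel by its size, so I left it.

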